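# Refit the protective caps on the combiner's line ports

### The arm

A 7-joint arm with a two-finger parallel gripper is mounted at the origin on the work surface. World frame = base frame: x ahead of the robot, y to its left, z up, the work surface at z = 0. Lengths are in m, angles in rad, forces in N, time in s.
With the tool pointing down it reaches from about 0.425 to 0.825 m from the base axis. Payload 3.6 kg.
Tool frame: the origin (TCP) lies at the very end of the fingers, on their centre line; the grasp point (between the pads) lies 19 mm behind it; z points along the fingers, y is the direction in which the jaws open and shut (so a half turn about z gives the same grasp; the last joint's range is limited). The gripper opens to 85 mm and grips with 20 to 120 N. Pads are 22 mm wide; open, the fingers measure 114 mm over their backs; the gripper's body (76 mm by 85 mm) begins 54 mm behind the grasp point. The pads swing forward as they close: fully open they stand 13 mm farther back than shut.
Start: joints at [1.204, 0.615, -0.013, 1.423, 0.008, 1.103, -0.04], TCP at [0.217, -0.613, 0.194] pointing down, gripper open.
Joint ranges: [-3.12, 3.12], [-0.3, 2.06], [-1.34, 1.32], [0.26, 2.42], [-1.36, 4.5], [0.01, 1.98], [-2.84, 2.84]. Speed limits (rad/s): [2.79, 2.79, 3.14, 3.14, 3.14, 3.14, 3.14].

### API

Orientations are given as a unit quaternion [x, y, z, w].
In Python, from station import sense, optics, bot gives the robot as it stands.
- The arm moves only by the tool servo_tool, never from a script. Its argument "steps" is a list of rows, each a list of 7 numbers: the closure, from -1 (fully open) to 1 (shut), then the shift along the tool's x, y, z in m, then the turn, a rotation vector about the tool's x, y, z in rad. In form: [[grip, x, y, z, rx, ry, rz], ...]. A call has 1 to 12 rows; each row shifts and turns the pose as measured when the row begins, along the tool's axes as they then stand; what a row does not reach is not made up. A row lasts 1/12 s, in which the tool goes at most 41.7 mm and 7.16 degrees, less where a joint would pass 70% of its speed; a pose out of reach is approached as far as the arm can. A call with a gripper value outside its range is refused whole. The fingers move at their own pace and stop on an object; "newtons" is the grip in N (left out, the last holds). Time passes only in rows, so rows that do not move let the fingers close. It gives the time, the measured TCP pose, the force and the opening at its end, in the units of the state.
- sense(): the state, without advancing time (a new reading comes with each control period).
- optics.get_image(name): name is "side" or "top"; returns a dict with "pixels" (400x640x3 uint8, red, green, blue), "range_z" (400x640 float32, m along the optical axis (not along the pixel's ray), 0 where there is no reading), "fov_y" (degrees; the focal length in pixels is half the picture's height over the tangent of half this angle, whatever the lens; pixels are square), "cx", "cy" (the principal point, pixels), "T" (4x4, takes a point from camera to world coordinates). Camera axes: x right, y up, looking along -z (the intrinsics and any distortion apply to the point x, -y, -z); pixel columns grow to the right and rows downward; lengths in m; the calibration is good to about 2 mm. A picture is of the moment at which its call begins.
- bot.sign_off(): hands the job in, once; it reports no verdict.
The state is a dict: "clock": time; "q": joint angles; "joint_vel": joint speeds; "tau": joint torques, N m; "position": TCP position; "tool_rot": TCP orientation; "force": force on the tool from outside, world axes, zero at the start; "wrist_torque": the same for the moment, N m; "width": opening from 0.0 (shut) to 1.0 (fully open).
Only numpy, scipy, OpenCV 4.12 (cv2) and the standard library are available. Lean on these libraries where they do the work, as an engineer would, in place of code of your own. Each camera call takes 0.05 s, during which the arm holds its last target.

### The job

Put the three red protective caps back on the three coaxial ports of the power combiner that stands on the sloping stand, so that it can be packed. The caps look alike but are bored for slightly different sizes, so try them on until you know which cap belongs to which port: in the end every port has a cap, pushed fully home with its rim down on the flange, and released. Do not shift or upset anything else on the bench.

Things in the scene. Friction and masses are not known exactly. Their poses are not given: they have to be found in the camera images.
- combiner: radio power combiner: grey and aluminium box, 150 x 350 x 63 mm, on a dark steel sloping stand, fixed to the bench. Origin: on the bench under the middle of the box's upper face; that face slopes 30 degrees and looks up and to the body's -x; its middle is 108 mm above the bench. The row of ports, 105 mm apart, runs along the body's y; two small sockets 17 mm high stand on the face higher up the slope, 64 mm from the row and between the ports
- port_1 (a point): port at the combiner's -y end. The point lies on the port's axis at the outer face of its round brass flange (84 mm across, 8 mm thick), where a cap's rim must come to rest. The point's z axis runs outward along the copper line end, square to the combiner's face: 30 degrees from vertical, leaning to the combiner's -x. Its x points up the slope, its y along the row of ports
- port_2 (a point): the middle port, made like port_1. On all three the copper line end stands 42 mm out of the flange along z, its last 4 mm tapering by 2.5 mm in radius; 3 mm of inner conductor shows beyond. It is 40, 45 or 50 mm in diameter: one port of each size, and which is which changes from start to start
- port_3 (a point): port at the combiner's +y end, made like port_1 and port_2; its point and axes lie likewise
- cap_1: red plastic protective cap standing mouth down on the bench: round, 60 mm across (62 at the rim), 55 mm tall, with an upright grip fin on top, 46 mm long (cap's x) by 12 mm thick (cap's y) by 32 mm high, 87 mm in all. Origin: centre of the open rim; z runs along the axis from rim to fin. Bore 50 mm deep, no chamfer. 55 to 115 g
- cap_2: cap that looks just like cap_1. The caps' bores measure 42.4, 47.4 and 52.4 mm, one of each, each 2.4 mm wider than the line end it belongs to; nothing outside shows which is which
- cap_3: cap that looks just like cap_1. On a line end too big for it a cap stops 39 to 43 mm short of home; on one too small for it, it slides home but can be shifted sideways by 7 mm or more from side to side, where on its own it has 2.4 mm of play
- solder_reel: reel of solder standing on end, 64 mm across, 50 mm high; loose, to be left alone. Origin: the centre of its underside
- spray_can: white and blue spray can standing upright, 52 mm across, 170 mm tall; loose, to be left alone. Origin: the centre of its underside
- mug: green mug, 76 mm across, 88 mm tall, its handle on its own +y side; loose, to be left alone. Origin: the centre of its underside
- heat_sink: finned aluminium heat sink, 70 x 50 x 35 mm, long along its x; loose, to be left alone. Origin: the centre of its underside
- fan: black cooling fan lying flat, 80 x 80 x 25 mm; loose, to be left alone. Origin: the centre of its underside
- water_bottle: clear plastic bottle standing upright, blue top and plain paper band, 62 mm across, 190 mm tall; loose, to be left alone. Origin: the centre of its underside
- multimeter: grey multimeter lying flat, 150 x 75 x 44 mm, long along its x; loose, to be left alone. Origin: the centre of its underside
- screwdriver: screwdriver lying flat, 180 mm long along its x, green handle to its -x, about 26 mm thick; loose, to be left alone. Origin: the centre of its underside on the bench
Things that resemble listed ones, but are neither listed nor needed, are in the scene too. What is shaped like the cap_3 but yellow is not meant. Leave any black look-alike of the cap_1 alone.

How it is judged:
At the end, for the whole second after the job is handed in: each cap sits on a port of its own: rim within 4 mm of the flange face along the axis and its centre within 9 mm of the port's point, axes within 0.12 rad, at rest, released; nothing else shifted over 25 mm or tipped over (((z of cap_1 in the frame of port_1 between -0.004 and 0.004 m and distance between cap_1 and port_1 below 0.009 m and angle between the z axis of cap_1 and the z axis of port_1, either way round below 0.12 rad) or (z of cap_1 in the frame of port_2 between -0.004 and 0.004 m and distance between cap_1 and port_2 below 0.009 m and angle between the z axis of cap_1 and the z axis of port_2, either way round below 0.12 rad) or (z of cap_1 in the frame of port_3 between -0.004 and 0.004 m and distance between cap_1 and port_3 below 0.009 m and angle between the z axis of cap_1 and the z axis of port_3, either way round below 0.12 rad)) and ((z of cap_2 in the frame of port_1 between -0.004 and 0.004 m and distance between cap_2 and port_1 below 0.009 m and angle between the z axis of cap_2 and the z axis of port_1, either way round below 0.12 rad) or (z of cap_2 in the frame of port_2 between -0.004 and 0.004 m and distance between cap_2 and port_2 below 0.009 m and angle between the z axis of cap_2 and the z axis of port_2, either way round below 0.12 rad) or (z of cap_2 in the frame of port_3 between -0.004 and 0.004 m and distance between cap_2 and port_3 below 0.009 m and angle between the z axis of cap_2 and the z axis of port_3, either way round below 0.12 rad)) and ((z of cap_3 in the frame of port_1 between -0.004 and 0.004 m and distance between cap_3 and port_1 below 0.009 m and angle between the z axis of cap_3 and the z axis of port_1, either way round below 0.12 rad) or (z of cap_3 in the frame of port_2 between -0.004 and 0.004 m and distance between cap_3 and port_2 below 0.009 m and angle between the z axis of cap_3 and the z axis of port_2, either way round below 0.12 rad) or (z of cap_3 in the frame of port_3 between -0.004 and 0.004 m and distance between cap_3 and port_3 below 0.009 m and angle between the z axis of cap_3 and the z axis of port_3, either way round below 0.12 rad)) and linear speed of each of cap_1, cap_2, cap_3 below 0.02 m/s); the robot touches nothing.
It fails at once if something else on the bench is shifted by more than 25 mm (distance of any of solder_reel, spray_can, mug, heat_sink, fan, water_bottle, multimeter, screwdriver from where it was at the start of the episode above 0.025 m).
It fails at once if the solder reel, spray can, mug or water bottle is tipped over (angle between any of solder_reel, spray_can, mug, water_bottle's own z axis and vertical above 0.5 rad).
It also fails if it takes over 72 s, if anything falls off the work surface, if the arm or the gripper's body presses on something with over 40 N, if the wrist force passes 120 N, or if a joint passes its speed limit or range.

## Working session

There is one attempt and no reset: what is moved stays moved. The work goes in short steps, Python scripts to look and compute and a tool call to move; the robot and the scene stay as the last step left them, time stands still between calls to the robot, and variables do not carry over. Pictures are saved under pics/ and viewed, and the job is handed in when it is done.

Besides the shell and the picture viewer there is one more tool, called by a JSON object that holds its "method" and its "body", one argument or row to a line. servo_tool: Moves the arm, as the interface text tells. Its arguments: {"type":"object","properties":{"steps":{"type":"array"},"newtons":{"type":"number"}},"required":["steps"]}

```bash
ls; mkdir -p pics; cat > h.py <<'E'
import numpy as np, cv2
from station import sense, optics, bot
E
python3 - <<'E'
from h import *
print(sense())
for n in ("top","side"):
    d=optics.get_image(n)
    cv2.imwrite(f"pics/{n}0.png",cv2.cvtColor(d["pixels"],cv2.COLOR_RGB2BGR))
    np.savez(f"{n}0.npz",**{k:v for k,v in d.items()})
    print(n,{k:(v if k not in("pixels","range_z") else v.shape) for k,v in d.items()})
E
```

```text
pics
{'clock': 0.0, 'q': array([ 1.2035246 ,  0.61593641, -0.01259699,  1.4249294 ,  0.00808144,
        1.10339908, -0.04037372]), 'joint_vel': array([ 5.28403355e-05,  7.43186666e-04, -6.05710590e-04,  5.91902141e-04,
       -2.55362044e-03,  1.28662358e-03,  1.15004468e-03]), 'tau': array([-1.81252913e-04, -4.69218063e+01,  2.59031793e-01, -1.71036386e+01,
        9.96484130e-03,  9.56362317e-03,  7.01615512e-07]), 'position': array([ 0.2169483 , -0.611796  ,  0.19281707]), 'tool_rot': array([ 9.85512731e-01,  1.69596395e-01, -2.38855454e-04, -1.28924622e-03]), 'force': array([ 0.1027861 , -0.04183149, -0.22195275]), 'wrist_torque': array([-0.00852952, -0.01734603,  0.00553895]), 'width': 0.9996188240241496}
top {'pixels': (400, 640, 3), 'range_z': (400, 640), 'fov_y': 45.522974304017296, 'cx': 317.9511090265562, 'cy': 196.88939687443292, 'T': array([[ 0.02099041,  0.99834797, -0.05348589,  0.44445413],
       [-0.99976856,  0.02121237,  0.00358555, -0.04064022],
       [ 0.00471419,  0.05339825,  0.99856217,  1.49281988],
       [ 0.        ,  0.        ,  0.        ,  1.        ]])}
side {'pixels': (400, 640, 3), 'range_z': (400, 640), 'fov_y': 53.630056844880656, 'cx': 321.12701746922676, 'cy': 203.98515199294292, 'T': array([[-0.92802985,  0.27902012, -0.24679622,  0.18037345],
       [-0.37215774, -0.72311326,  0.58189847,  0.72279616],
       [-0.01610024,  0.63186628,  0.77491018,  1.0942285 ],
       [ 0.        ,  0.        ,  0.        ,  1.        ]])}
```

View pics/top0.png

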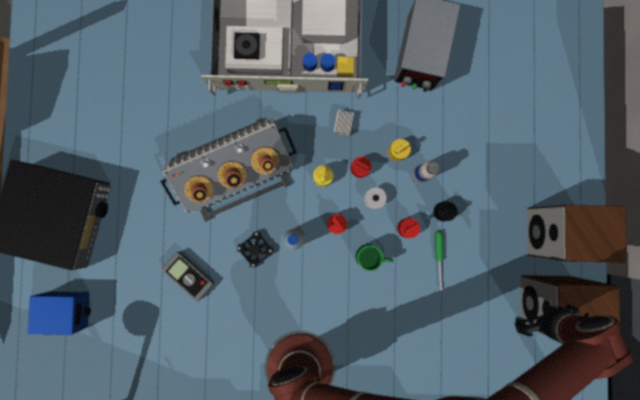

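View pics/side0.png

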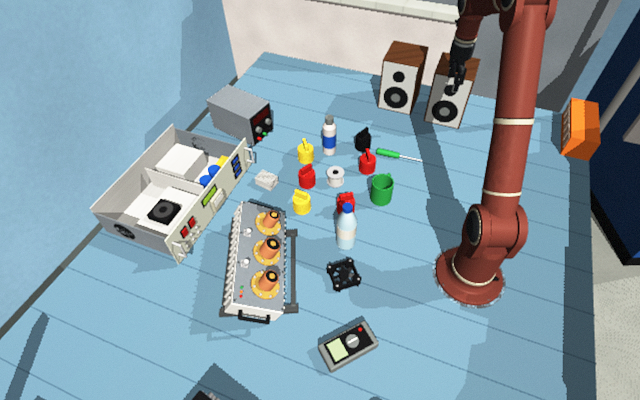

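```bash
cat >> h.py <<'E'
def load(n,k=0):
    d=np.load(f"{n}{k}.npz"); return {x:d[x] for x in d.files}
def grab(n,tag):
    d=optics.get_image(n); np.savez(f"{n}{tag}.npz",**d)
    return d
def foc(d): return d["pixels"].shape[0]/2/np.tan(np.radians(float(d["fov_y"]))/2)
def cloud(d):
    f=foc(d); v,u=np.mgrid[0:400,0:640]; z=d["range_z"]
    P=np.stack([(u-d["cx"])/f*z,-(v-d["cy"])/f*z,-z],-1)
    W=P@d["T"][:3,:3].T+d["T"][:3,3]; W[z==0]=np.nan
    return W
def ray(d,u,v):
    f=foc(d); r=d["T"][:3,:3]@np.array([(u-d["cx"])/f,-(v-d["cy"])/f,-1.]); return d["T"][:3,3],r/np.linalg.norm(r)
def onplane(d,u,v,z):
    o,r=ray(d,u,v); return o+r*(z-o[2])/r[2]
def proj(d,p):
    f=foc(d); c=d["T"][:3,:3].T@(np.asarray(p)-d["T"][:3,3]); return d["cx"]-f*c[0]/c[2], d["cy"]+f*c[1]/c[2]
def hsv(d): return cv2.cvtColor(d["pixels"],cv2.COLOR_RGB2HSV)
def show(d,name,u0,u1,v0,v1,s):
    im=cv2.cvtColor(d["pixels"],cv2.COLOR_RGB2BGR)[v0:v1,u0:u1]
    cv2.imwrite(f"pics/{name}.png",cv2.resize(im,None,fx=s,fy=s,interpolation=cv2.INTER_CUBIC))
E
python3 - <<'E'
from h import *
for n in("top","side"):
    d=load(n); W=cloud(d); H=hsv(d)
    print(n,"table z", [np.round(W[v,u],4) for v,u in ([(300,230),(370,100),(130,480),(200,350)] if n=="top" else [(330,400),(150,290),(230,400),(360,200)])])
    red=(((H[...,0]<5)|(H[...,0]>174))&(H[...,1]>190)&(H[...,2]>80)).astype(np.uint8)
    k,l,s,c=cv2.connectedComponentsWithStats(red)
    for i in range(1,k):
        if s[i,4]>40:
            p=W[l==i]; print(i,s[i],np.round(c[i],1),"mean",np.round(np.nanmedian(p,0),4),"zmax",np.round(np.nanpercentile(p[:,2],98),4))
            for zlo,zhi in((.045,.062),(.078,.095)):
                q=p[(p[:,2]>zlo)&(p[:,2]<zhi)]
                if len(q)>3: print("   ",zlo,len(q),np.round(q.mean(0),4),np.round(q.min(0),3),np.round(q.max(0),3))
d=load("top");show(d,"tc",150,460,100,290,2.5)
d=load("side");show(d,"sc",220,430,120,330,2.8)
E
```

```text
top table z [array([0.199 , 0.2195, 0.0008]), array([-0.0202,  0.6094,  0.0055]), array([ 7.473e-01, -5.544e-01, -1.000e-04]), array([ 0.517 , -0.147 , -0.0043])]
4 [352 158  18  19 261] [360.5 166.8] mean [ 0.6144 -0.1716  0.0561] zmax 0.0898
    0.045 176 [ 0.6138 -0.172   0.0542] [ 0.59  -0.199  0.046] [ 0.643 -0.147  0.061]
    0.078 62 [ 0.6197 -0.1738  0.0854] [ 0.606 -0.195  0.079] [ 0.633 -0.153  0.092]
5 [328 215  18  18 246] [336.6 223.6] mean [ 0.4413 -0.1034  0.0566] zmax 0.0913
    0.045 177 [ 0.4419 -0.1032  0.0546] [ 0.417 -0.129  0.047] [ 0.468 -0.078  0.06 ]
    0.078 60 [ 0.4423 -0.1039  0.087 ] [ 0.424 -0.118  0.081] [ 0.461 -0.088  0.093]
6 [399 219  20  18 284] [408.3 227.7] mean [ 0.4339 -0.3187  0.056 ] zmax 0.0905
    0.045 201 [ 0.4341 -0.3183  0.0545] [ 0.409 -0.35   0.047] [ 0.46  -0.292  0.061]
    0.078 66 [ 0.4347 -0.3213  0.0863] [ 0.422 -0.343  0.078] [ 0.449 -0.301  0.094]
side table z [array([0.1502, 0.2472, 0.0004]), array([ 0.7495, -0.313 ,  0.0009]), array([ 0.2383, -0.0884,  0.0016]), array([ 0.6326,  0.5263, -0.0008])]
2 [359 148  16  26 289] [3
[... 336 characters left out ...]
   0.0554] [ 0.587 -0.195  0.045] [ 0.644 -0.143  0.062]
    0.078 39 [ 0.6152 -0.1689  0.0855] [ 0.603 -0.189  0.078] [ 0.628 -0.152  0.092]
4 [337 193  17  20 189] [344.5 200.5] mean [ 0.4438 -0.0963  0.0607] zmax 0.0909
    0.045 61 [ 0.4411 -0.0946  0.0566] [ 0.411 -0.112  0.045] [ 0.467 -0.076  0.062]
    0.078 46 [ 0.4397 -0.0999  0.0854] [ 0.421 -0.113  0.078] [ 0.456 -0.087  0.091]
5 [189 217   6  11  41] [191.4 222.2] mean [0.8494 0.1922 0.1018] zmax 0.1139
    0.078 13 [0.8503 0.1932 0.0894] [0.847 0.183 0.08 ] [0.855 0.201 0.094]
6 [181 227   7  10  41] [184.1 231.8] mean [0.8495 0.2318 0.1009] zmax 0.1137
    0.078 12 [0.8497 0.232  0.0908] [0.848 0.221 0.086] [0.852 0.241 0.095]
```

```bash
python3 - <<'E'
from h import *
d=load("top");show(d,"tp",150,300,110,220,5)
d=load("side");show(d,"sp",220,310,195,325,4.5)
E
```

```text
(no output)
```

View pics/tc.png

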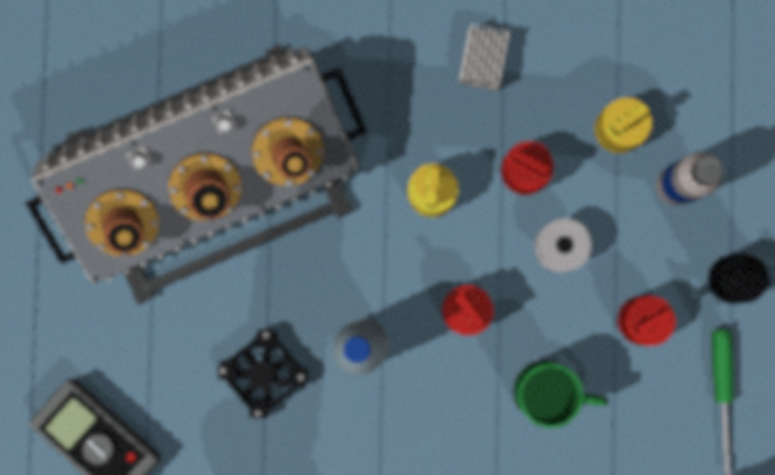

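View pics/sc.png

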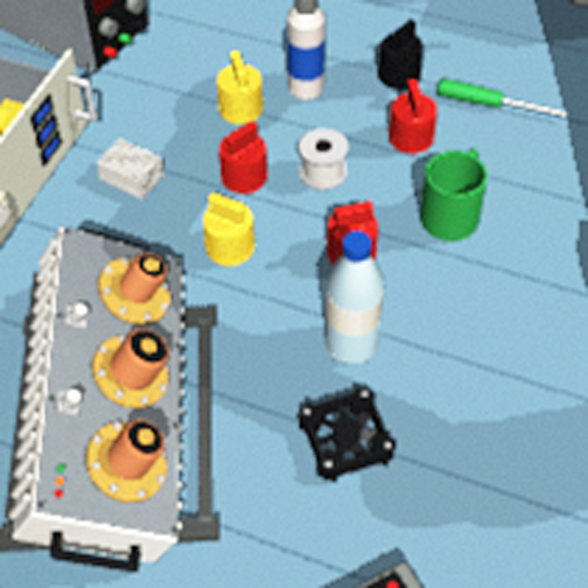

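View pics/tp.png

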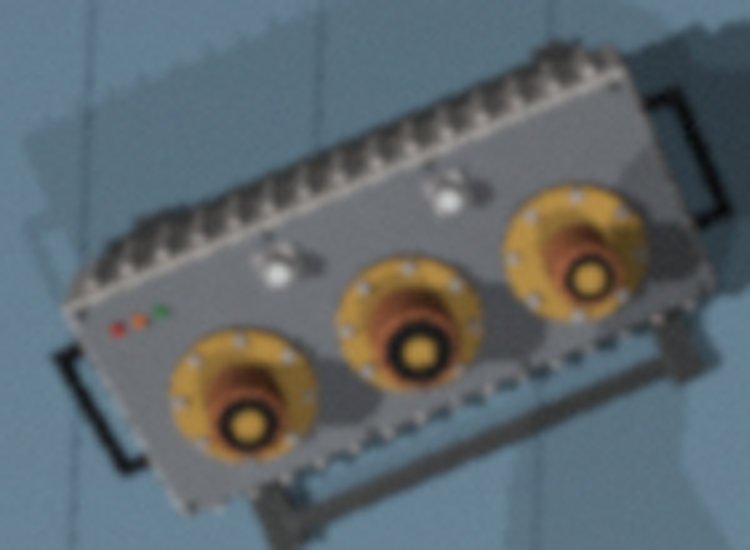

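View pics/sp.png

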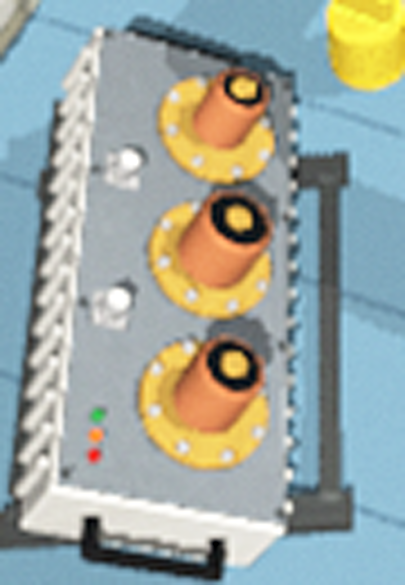

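```bash
python3 - <<'E'
from h import *
D={n:load(n) for n in("top","side")}
g={"top":[(199.5,194.8),(233.5,180.2),(268.2,165.5)],"side":[(272.2,275.6),(273,243.5),(273.5,215)]}
C={}
for n,d in D.items():
    H=hsv(d).astype(int); S=4
    im=cv2.resize(d["pixels"],None,fx=S,fy=S,interpolation=cv2.INTER_CUBIC)
    V=cv2.cvtColor(im,cv2.COLOR_RGB2HSV)[...,2].astype(int)
    C[n]=[]
    for (u,v) in g[n]:
        # dark ring component near the guess -> fill -> centroid
        R=9*S; cu,cv_=int((u+.5)*S),int((v+.5)*S)
        w=V[cv_-R:cv_+R,cu-R:cu+R]; m=(w<(95 if n=="top" else 100)).astype(np.uint8)
        k,l,s,c=cv2.connectedComponentsWithStats(m)
        # component nearest the centre, within 5px
        best=min([i for i in range(1,k) if s[i,4]>40],key=lambda i:np.min(np.hypot(*(np.argwhere(l==i)-R).T)))
        cn,_=cv2.findContours((l==best).astype(np.uint8),cv2.RETR_EXTERNAL,cv2.CHAIN_APPROX_NONE)
        e=cv2.fitEllipse(max(cn,key=len)); 
        # yellow centre
        im2=cv2.cvtColor(im,cv2.COLOR_RGB2HSV)[cv_-R:cv_+R,cu-R:cu+R]
        yy,xx=np.mgrid[-R:R,-R:R]; ym=((im2[...,2]>130)&(im2[...,0]>12)&(im2[...,0]<40)&(np.hypot(xx,yy)<3.6*S))
        M=np.argwhere(ym).mean(0)
        p=((cu-R+e[0][0])/S-.5+.125,(cv_-R+e[0][1])/S-.5+.125)
        q=((cu-R+M[1]+.5)/S-.5,(cv_-R+M[0]+.5)/S-.5)
        print(n,"ring",np.round(p,2),"axes px",np.round(np.array(e[1])/S,2),"pin",np.round(q,2),ym.sum())
        C[n].append(q)
def tri(a,b):
    o1,r1=ray(D["top"],*a);o2,r2=ray(D["side"],*b)
    A=np.stack([r1,-r2],1);t=np.linalg.lstsq(A,o2-o1,rcond=None)[0]
    p,q=o1+t[0]*r1,o2+t[1]*r2;return (p+q)/2,np.linalg.norm(p-q)
P=[]
for a,b in zip(C["top"],C["side"]):
    p,e=tri(a,b);P.append(p);print(np.round(p,4),"gap",round(e,4))
P=np.array(P);print("spacing",np.linalg.norm(np.diff(P,axis=0),axis=1)); 
v=P[0]-P[2];print("yaw of body y",v/np.linalg.norm(v),np.degrees(np.arctan2(-v[0],v[1])))
for n,d in D.items():
    W=cloud(d)
    for x in C[n]: u,vv=map(round,x);print(n,np.round(W[vv,u],4))
    # flange pts
    H=hsv(d); m=(H[...,0]>15)&(H[...,0]<32)&(H[...,1]>120)
    if n=="top": m[:, :165]=0;m[:,300:]=0;m[:130]=0;m[215:]=0
    else: m[:,:230]=0;m[:,295:]=0;m[:200]=0;m[310:]=0
    q=W[m]; q=q[q[:,2]<.14]; 
    A=np.c_[q[:,:2],np.ones(len(q))]
    for _ in range(5):
        s=np.linalg.lstsq(A,q[:,2],rcond=None)[0];r=q[:,2]-A@s;k=abs(r)<.006;A,q=A[k],q[k]
    nn=np.array([-s[0],-s[1],1]);nn/=np.linalg.norm(nn);print("flange plane n",nn,"tilt",np.degrees(np.arccos(nn[2])),"az",np.degrees(np.arctan2(nn[1],nn[0])),"dist tip to plane",[(p-[0,0,s[2]])@nn for p in P],len(q))
E
```

```text
top ring [200.04 192.92] axes px [12.6  15.15] pin [199.24 194.65] 307
top ring [233.85 179.68] axes px [12.93 14.31] pin [233.45 180.  ] 297
top ring [270.8  165.01] axes px [14.92 18.19] pin [267.45 165.35] 312
side ring [271.44 275.68] axes px [ 9.88 12.  ] pin [271.64 275.55] 461
side ring [272.59 243.21] axes px [ 9.64 13.06] pin [272.69 243.08] 396
side ring [273.52 211.36] axes px [10.32 16.2 ] pin [273.7  214.12] 368
[0.5152 0.2902 0.145 ] gap 0.0013
[0.559  0.1948 0.1451] gap 0.001
[0.6027 0.0995 0.1458] gap 0.0012
spacing [0.10494979 0.10479574]
yaw of body y [-0.41671835  0.90902781 -0.00377583] 24.627762929302506
top [0.5146 0.2899 0.1498]
top [0.5595 0.1963 0.1451]
top [0.6036 0.1006 0.1503]
flange plane n [-0.4086448  -0.18858977  0.89299682] tilt 26.74772394453739 az -155.22665326670335 dist tip to plane [np.float64(0.04293196495054667), np.float64(0.043151914081774316), np.float64(0.043879040583082944)] 587
side [0.5115 0.2929 0.1496]
side [0.556  0.1965 0.1496]
side [0.6009 0.0994 0.1471]
flange plane n [-0.45353864 -0.21184603  0.86569277] tilt 30.038095524288316 az -154.96291588605828 dist tip to plane [np.float64(0.04038400727708442), np.float64(0.04085364641196319), np.float64(0.04181966244029872)] 655
```

```bash
python3 - <<'E'
from h import *
for n in("top","side"):
    d=load(n); W=cloud(d); H=hsv(d)
    red=(((H[...,0]<6)|(H[...,0]>172))&(H[...,1]>170)&(H[...,2]>60)).astype(np.uint8)
    k,l,s,c=cv2.connectedComponentsWithStats(red)
    for i in range(1,k):
        if s[i,4]<150: continue
        m=(l==i)&(W[...,2]>.072); vu=np.argwhere(m)
        p=np.array([onplane(d,u,v,.085)[:2] for v,u in vu])
        (cx,cy),(w,h),a=cv2.minAreaRect((p*1000).astype(np.float32))
        mu=p.mean(0);ev,E=np.linalg.eigh(np.cov((p-mu).T));ax=E[:,1]; 
        allp=np.array([onplane(d,u,v,.03)[:2] for v,u in np.argwhere(l==i)])
        print(n,"fin ctr",np.round(mu,4),"rect",round(cx,1),round(cy,1),round(w,1),round(h,1),"yaw",round(np.degrees(np.arctan2(ax[1],ax[0]))%180,1),"sd",np.round(np.sqrt(ev)*1000,1))
        # full-blob box at disc level
        e=np.array([onplane(d,u,v,.055)[:2] for v,u in np.argwhere((l==i)&(W[...,2]>.047)&(W[...,2]<.063))])
        print("     disc rect",np.round((e.min(0)+e.max(0))/2,4),np.round(e.max(0)-e.min(0),4))
d=load("top");show(d,"caps_t",320,430,150,250,6)
E
```

```text
top fin ctr [ 0.6193 -0.1732] rect 619.5 -173.3 43.8 13.4 yaw 63.1 sd [ 4.  12.9]
     disc rect [ 0.6166 -0.1729] [0.0522 0.0576]
top fin ctr [ 0.4422 -0.104 ] rect 442.5 -103.5 44.8 12.0 yaw 36.6 sd [ 3.5 13.1]
     disc rect [ 0.4424 -0.1048] [0.0514 0.0545]
top fin ctr [ 0.4351 -0.3221] rect 435.0 -321.5 13.1 45.1 yaw 120.2 sd [ 3.8 13.1]
     disc rect [ 0.4349 -0.322 ] [0.0516 0.0604]
side fin ctr [ 0.4297 -0.3183] rect 429.9 -319.9 15.5 57.9 yaw 119.4 sd [ 4.3 16.9]
     disc rect [ 0.431 -0.319] [0.0581 0.0635]
side fin ctr [ 0.6142 -0.1694] rect 614.1 -169.6 46.3 20.3 yaw 68.2 sd [ 5.8 13.4]
     disc rect [ 0.6139 -0.1687] [0.0606 0.0574]
side fin ctr [ 0.4376 -0.0988] rect 434.6 -89.6 40.2 52.1 yaw 32.2 sd [ 9.1 12.8]
     disc rect [ 0.4388 -0.0975] [0.0569 0.0479]
```

View pics/caps_t.png

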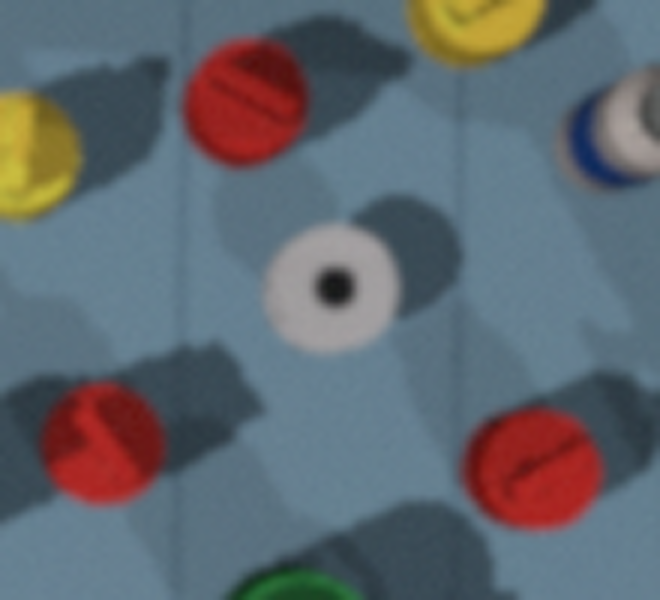

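```bash
cat >> h.py <<'E'
from scipy.spatial.transform import Rotation as R
PZ=R.from_euler('z',24.6,degrees=True).apply([-.5,0,.8660254])
PORT=np.array([[.6225,.1080,.1085],[.5788,.2033,.1085],[.5350,.2987,.1085]])
def down(yaz):  # tool down with tool y at azimuth yaz (deg)
    a=np.radians(yaz); y=np.array([np.cos(a),np.sin(a),0]); z=np.array([0,0,-1.]); return R.from_matrix(np.stack([np.cross(y,z),y,z],1))
def tilted(rot): # minimal turn bringing tool z to -PZ
    z=rot.apply([0,0,1]); ax=np.cross(z,-PZ); s=np.linalg.norm(ax)
    return R.from_rotvec(ax/max(s,1e-9)*np.arctan2(s,z@-PZ))*rot
def plan(p,rot,grip,N=None,p0=None,r0=None):
    s=sense()
    if p0 is None: p0=s["position"]
    if r0 is None: r0=R.from_quat(s["tool_rot"])
    p=np.asarray(p); rv=(r0.inv()*rot).as_rotvec()
    n=max(np.linalg.norm(p-p0)/.038,np.degrees(np.linalg.norm(rv))/6.8,1)
    N=N or int(np.ceil(n)); w=rv/N
    print("N",N,"dist",np.linalg.norm(p-p0),"deg",np.degrees(np.linalg.norm(rv)))
    out=[]
    for i in range(N):
        ri=r0*R.from_rotvec(w*i); t=ri.inv().apply((p-p0)/N); out.append([grip]+[round(float(x),4) for x in t]+[round(float(x),3) for x in w])
    for i in range(0,N,12): print(str(out[i:i+12]).replace(" ",""))
def st(p=None,rot=None):
    s=sense(); r=R.from_quat(s["tool_rot"]); 
    print("t",round(s["clock"],2),"p",np.round(s["position"],4),"z",np.round(r.apply([0,0,1]),3),"y",np.round(r.apply([0,1,0]),3),"F",np.round(s["force"],1),"w",round(s["width"],3),"q",np.round(s["q"],2))
    if p is not None: print("err tool frame",np.round(r.inv().apply(np.asarray(p)-s["position"]),4), "rv",np.round((r.inv()*rot).as_rotvec(),3) if rot is not None else "")
E
python3 - <<'E'
from h import *
st(); plan([.4345,-.321,.13],down(30),-0.1)
E
```

```text
t 0.1 p [ 0.217  -0.6119  0.193 ] z [-0.001  0.002 -1.   ] y [ 0.334 -0.942 -0.002] F [-0.3  0.4  0.5] w 0.999 q [ 1.2   0.62 -0.01  1.42  0.01  1.1  -0.04]
N 15 dist 0.36861133451266687 deg 100.47214636675639
[[-0.1,0.0201,-0.0134,0.0042,-0.0,-0.0,-0.117],[-0.1,0.0216,-0.011,0.0042,-0.0,-0.0,-0.117],[-0.1,0.0227,-0.0084,0.0042,-0.0,-0.0,-0.117],[-0.1,0.0235,-0.0057,0.0042,-0.0,-0.0,-0.117],[-0.1,0.024,-0.0029,0.0042,-0.0,-0.0,-0.117],[-0.1,0.0242,-0.0001,0.0042,-0.0,-0.0,-0.117],[-0.1,0.0241,0.0027,0.0042,-0.0,-0.0,-0.117],[-0.1,0.0236,0.0055,0.0042,-0.0,-0.0,-0.117],[-0.1,0.0228,0.0082,0.0042,-0.0,-0.0,-0.117],[-0.1,0.0216,0.0108,0.0042,-0.0,-0.0,-0.117],[-0.1,0.0202,0.0133,0.0042,-0.0,-0.0,-0.117],[-0.1,0.0185,0.0156,0.0042,-0.0,-0.0,-0.117]]
[[-0.1,0.0166,0.0176,0.0042,-0.0,-0.0,-0.117],[-0.1,0.0144,0.0194,0.0042,-0.0,-0.0,-0.117],[-0.1,0.0121,0.021,0.0042,-0.0,-0.0,-0.117]]
```

{"method": "servo_tool", "body": {
  "newtons": 40,
  "steps": [
    [-0.1, 0.02, -0.0135, 0.004, 0, 0, -0.12],
    [-0.1, 0.0215, -0.011, 0.004, 0, 0, -0.12],
    [-0.1, 0.0225, -0.0085, 0.004, 0, 0, -0.12],
    [-0.1, 0.0235, -0.0055, 0.004, 0, 0, -0.12],
    [-0.1, 0.024, -0.003, 0.004, 0, 0, -0.12],
    [-0.1, 0.024, 0, 0.004, 0, 0, -0.12],
    [-0.1, 0.024, 0.0025, 0.004, 0, 0, -0.12],
    [-0.1, 0.0235, 0.0055, 0.004, 0, 0, -0.12],
    [-0.1, 0.023, 0.008, 0.004, 0, 0, -0.12],
    [-0.1, 0.0215, 0.011, 0.004, 0, 0, -0.12],
    [-0.1, 0.02, 0.0135, 0.004, 0, 0, -0.12],
    [-0.1, 0.0185, 0.0155, 0.004, 0, 0, -0.12]
  ]
}}

```text
clock: 1.1
position: [0.3772, -0.3666, 0.1366]
tool_rot: [0.611, 0.792, -0.002, -0.006]
force: [0.3, 0.0, 0.9]
width: 0.552
```

```bash
python3 - <<'E'
from h import *
st(); plan([.4345,-.321,.12],down(30),-0.1)
E
```

```text
t 1.1 p [ 0.3772 -0.3666  0.1366] z [-0.013  0.004 -1.   ] y [ 0.967  0.254 -0.011] F [0.3 0.  0.9] w 0.552 q [ 1.01  0.53 -0.42  1.83  0.28  0.85  0.7 ]
N 3 dist 0.0750887548791958 deg 15.282925898447083
[[-0.1,0.0098,0.0224,0.0054,-0.003,-0.003,-0.089],[-0.1,0.0078,0.0232,0.0054,-0.003,-0.003,-0.089],[-0.1,0.0057,0.0237,0.0055,-0.003,-0.003,-0.089]]
```

{"method": "servo_tool", "body": {
  "steps": [
    [-0.1, 0.01, 0.0225, 0.0055, -0.003, -0.003, -0.09],
    [-0.1, 0.008, 0.023, 0.0055, -0.003, -0.003, -0.09],
    [-0.1, 0.0055, 0.0235, 0.0055, -0.003, -0.003, -0.09],
    [-0.1, 0, 0, 0, 0, 0, 0]
  ]
}}

```text
clock: 1.43
position: [0.4375, -0.3112, 0.1176]
tool_rot: [0.487, 0.873, 0.002, -0.002]
force: [0.1, 1.3, -0.3]
width: 0.549
```

```bash
python3 - <<'E'
from h import *
st([.4345,-.321,.058],down(30))
d=grab("top","1");show(d,"t1",360,460,170,280,5)
d=grab("side","1");show(d,"s1",320,430,100,220,5)
E
```

```text
t 1.43 p [ 0.4375 -0.3112  0.1176] z [-0.001  0.005 -1.   ] y [0.851 0.525 0.002] F [ 0.1  1.3 -0.3] w 0.549 q [ 0.9   0.58 -0.5   1.83  0.36  0.82  0.78]
err tool frame [-0.007  -0.0078  0.0595] rv [ 0.002 -0.005  0.029]
```

View pics/t1.png

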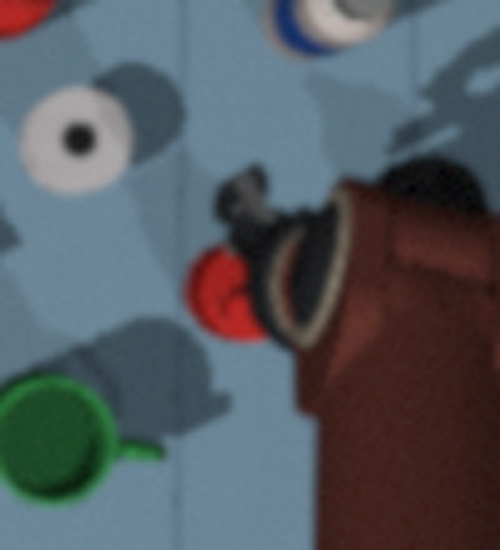

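View pics/s1.png

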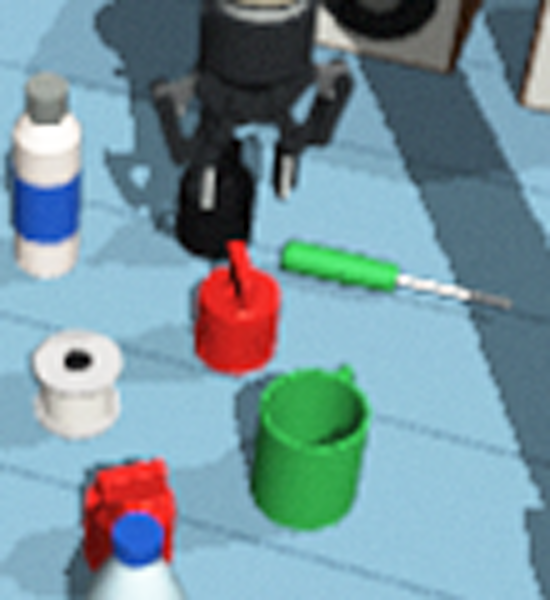

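{"method": "servo_tool", "body": {
  "steps": [
    [-0.1, -0.006, -0.0075, 0.015, 0.001, -0.003, 0.028],
    [-0.1, -0.0005, 0, 0.02, 0, 0, 0],
    [-0.1, 0, 0, 0.016, 0, 0, 0],
    [-0.1, 0, 0, 0.002, 0, 0, 0]
  ]
}}

```text
clock: 1.87
position: [0.427, -0.3322, 0.0645]
tool_rot: [0.509, 0.861, -0.005, -0.0]
force: [0.1, -0.0, -0.6]
width: 0.551
```

```bash
python3 - <<'E'
from h import *
st([.4345,-.321,.058],down(30))
E
```

```text
t 1.87 p [ 0.427  -0.3322  0.0645] z [-0.005 -0.008 -1.   ] y [ 0.877  0.481 -0.009] F [ 0.1 -0.  -0.6] w 0.551 q [ 0.89  0.65 -0.43  1.88  0.41  0.71  0.72]
err tool frame [0.0063 0.012  0.0064] rv [-0.009  0.005 -0.022]
```

{"method": "servo_tool", "body": {
  "steps": [
    [-0.1, 0, 0, 0, 0, 0, 0],
    [-0.1, 0, 0, 0, 0, 0, 0]
  ]
}}

```text
clock: 2.03
position: [0.4245, -0.3344, 0.0642]
tool_rot: [0.511, 0.859, -0.006, -0.001]
force: [0.3, -0.8, 1.1]
width: 0.554
```

```bash
python3 - <<'E'
from h import *
st([.4345,-.321,.058],down(30)); print(sense()["joint_vel"])
E
```

```text
t 2.03 p [ 0.4245 -0.3344  0.0642] z [-0.009 -0.009 -1.   ] y [ 0.879  0.477 -0.012] F [ 0.3 -0.8  1.1] w 0.554 q [ 0.89  0.65 -0.43  1.88  0.41  0.71  0.72]
err tool frame [0.007  0.0152 0.006 ] rv [-0.012  0.003 -0.027]
[ 1.52033070e-02 -6.19295940e-03  6.01153841e-03 -8.05711301e-03
 -6.58963234e-06  7.07782152e-03 -2.37838366e-03]
```

{"method": "servo_tool", "body": {
  "steps": [
    [-0.1, 0.007, 0.015, 0.003, -0.01, 0.003, -0.027],
    [-0.1, 0, 0, 0, 0, 0, 0]
  ]
}}

```text
clock: 2.2
position: [0.4353, -0.3218, 0.0624]
tool_rot: [0.5, 0.866, -0.001, 0.001]
force: [0.1, 0.8, 0.7]
width: 0.548
```

```bash
python3 - <<'E'
from h import *
st([.4345,-.321,.058],down(30)); print(sense()["joint_vel"])
E
```

```text
t 2.2 p [ 0.4353 -0.3218  0.0624] z [ 0.001 -0.003 -1.   ] y [ 0.866  0.499 -0.   ] F [0.1 0.8 0.7] w 0.548 q [ 0.88  0.65 -0.44  1.88  0.41  0.7   0.72]
err tool frame [ 0.0011 -0.0002  0.0044] rv [-0.     0.003 -0.001]
[ 0.04270443 -0.0243816   0.05664202 -0.02491182  0.02889769  0.03179307
 -0.00402337]
```

{"method": "servo_tool", "body": {
  "steps": [
    [-0.1, 0, 0, 0.002, 0, 0, 0],
    [1, 0, 0, 0.001, 0, 0, 0],
    [1, 0, 0, 0, 0, 0, 0],
    [1, 0, 0, 0, 0, 0, 0],
    [1, 0, 0, 0, 0, 0, 0]
  ]
}}

```text
clock: 2.62
position: [0.4374, -0.3213, 0.0613]
tool_rot: [0.499, 0.867, -0.001, 0.003]
force: [-0.3, 0.0, -0.3]
width: 0.004
```

```bash
python3 - <<'E'
from h import *
st([.4345,-.321,.058],down(30)); print(sense()["joint_vel"])
E
```

```text
t 2.62 p [ 0.4374 -0.3213  0.0613] z [ 0.005 -0.005 -1.   ] y [0.865 0.502 0.002] F [-0.3  0.  -0.3] w 0.004 q [ 0.87  0.65 -0.44  1.88  0.42  0.69  0.72]
err tool frame [ 0.0017 -0.0024  0.0033] rv [0.002 0.007 0.002]
[-0.00186291 -0.00195801 -0.0002691  -0.0035622   0.00149077  0.00068151
 -0.00080686]
```

```bash
python3 - <<'E'
from h import *
d=grab("top","2");show(d,"t2",360,460,170,280,5)
d=grab("side","2");show(d,"s2",320,430,100,220,5)
print(proj(d,sense()["position"]), proj(load("top",2),sense()["position"]))
E
```

```text
(np.float64(365.9557070793919), np.float64(157.1959866830171)) (np.float64(409.1838428137771), np.float64(226.71217818774855))
```

View pics/t2.png

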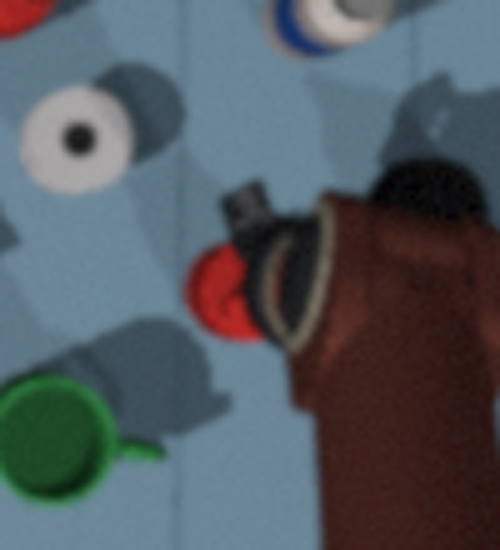

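View pics/s2.png

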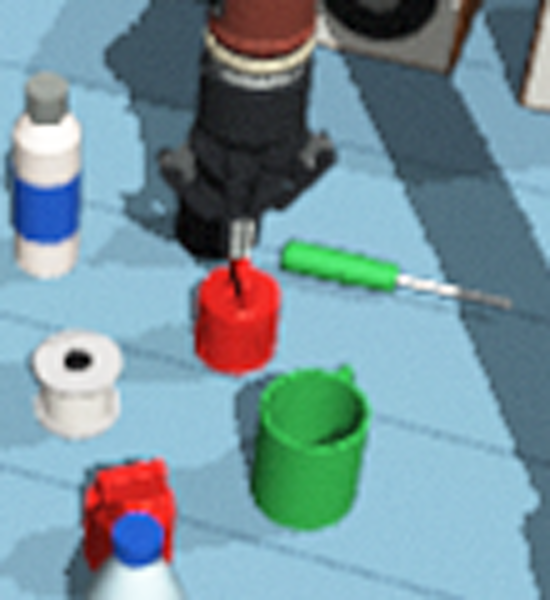

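```bash
python3 - <<'E'
from h import *
for n,rng in(("side",(range(143,162,2),range(362,374,2))),("top",(range(205,240,4),range(400,420,3)))):
    d=load(n,2);W=cloud(d)
    for v in rng[0]: print(n,v,[tuple(np.round(W[v,u]*1000).astype(int)) if d["range_z"][v,u]>0 else 0 for u in rng[1]])
E
```

```text
side 143 [(np.int64(479), np.int64(-405), np.int64(48)), (np.int64(449), np.int64(-319), np.int64(130)), (np.int64(439), np.int64(-308), np.int64(142)), (np.int64(433), np.int64(-315), np.int64(138)), (np.int64(426), np.int64(-313), np.int64(142)), (np.int64(421), np.int64(-324), np.int64(135))]
side 145 [(np.int64(479), np.int64(-405), np.int64(37)), (np.int64(448), np.int64(-316), np.int64(123)), (np.int64(439), np.int64(-310), np.int64(132)), (np.int64(432), np.int64(-312), np.int64(132)), (np.int64(425), np.int64(-313), np.int64(133)), (np.int64(452), np.int64(-464), np.int64(-4))]
side 147 [(np.int64(479), np.int64(-410), np.int64(23)), (np.int64(448), np.int64(-318), np.int64(112)), (np.int64(440), np.int64(-318), np.int64(114)), (np.int64(432), np.int64(-315), np.int64(119)), (np.int64(425), np.int64(-318), np.int64(119)), (np.int64(448), np.int64(-448), np.int64(0))]
side 149 [(np.int64(478), np.int64(-407), np.int64(14)), (np.int64(471), np.int64(-414), np.int64(11)), (np.int64(439), np.int64(-316), np.int64(106)), (np.int64(430), np.int64(-312), np.int64(113)), (np.int64(45
[... 4192 characters left out ...]
0), np.int64(423))]
top 233 [(np.int64(417), np.int64(-299), np.int64(32)), (np.int64(418), np.int64(-304), np.int64(54)), (np.int64(418), np.int64(-313), np.int64(53)), (np.int64(422), np.int64(-287), np.int64(237)), (np.int64(422), np.int64(-288), np.int64(271)), (np.int64(423), np.int64(-288), np.int64(305)), (np.int64(425), np.int64(-272), np.int64(416))]
top 237 [(np.int64(404), np.int64(-305), np.int64(0)), (np.int64(405), np.int64(-314), np.int64(0)), (np.int64(406), np.int64(-315), np.int64(44)), (np.int64(407), np.int64(-322), np.int64(59)), (np.int64(411), np.int64(-294), np.int64(238)), (np.int64(412), np.int64(-296), np.int64(269)), (np.int64(416), np.int64(-273), np.int64(411))]
```

```bash
python3 - <<'E'
from h import *
d=load("side",2); s=sense(); S=14
im=cv2.cvtColor(d["pixels"],cv2.COLOR_RGB2BGR)[125:167,340:395]
im=cv2.resize(im,None,fx=S,fy=S,interpolation=cv2.INTER_CUBIC)
r=R.from_quat(s["tool_rot"])
for k,c in((0,(0,255,255)),(.019,(255,0,255)),(.04,(255,255,0)),(.073,(255,255,255))):
    u,v=proj(d,s["position"]-k*r.apply([0,0,1])); cv2.circle(im,(int((u+.5-340)*S),int((v+.5-125)*S)),5,c,2)
a=np.radians(120); f=np.array([np.cos(a),np.sin(a),0])*.023; g=np.array([-np.sin(a),np.cos(a),0])*.006
for z in(.055,.087):
  for sa in(-1,1):
    for sb in(-1,1):
      u,v=proj(d,np.array([.4345,-.321,z])+sa*f+sb*g); cv2.circle(im,(int((u+.5-340)*S),int((v+.5-125)*S)),3,(0,255,0) if z>.06 else (255,0,0),-1)
cv2.imwrite("pics/z2.png",im)
E
```

```text
(no output)
```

View pics/z2.png

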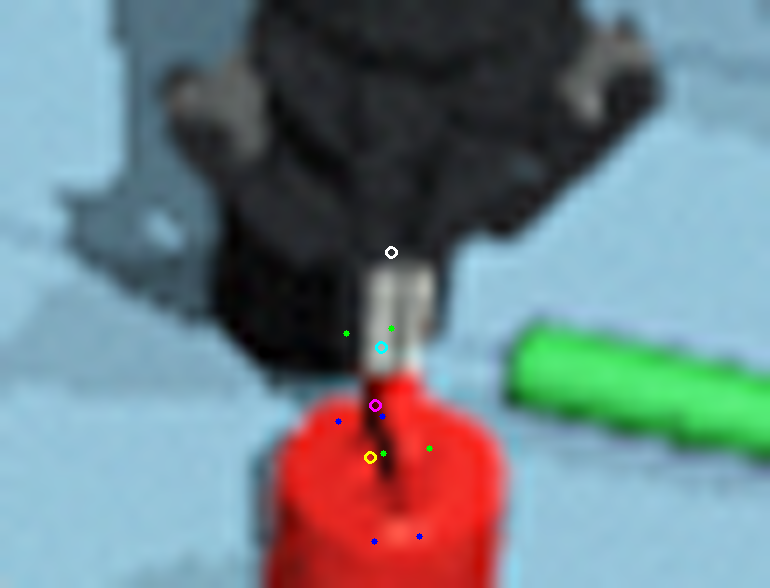

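{"method": "servo_tool", "body": {
  "steps": [
    [1, 0, 0, -0.015, 0, 0, 0],
    [1, 0, 0, -0.015, 0, 0, 0],
    [1, 0, 0, -0.005, 0, 0, 0]
  ]
}}

```text
clock: 2.97
position: [0.4355, -0.3205, 0.0955]
tool_rot: [0.499, 0.866, -0.001, 0.001]
force: [0.6, -0.4, 0.0]
width: -0.0
```

```bash
python3 - <<'E'
from h import *
st()
d=grab("side","3");show(d,"s3",330,410,110,180,9)
for v in range(136,170,2): print(v,[tuple(int(x) for x in np.round(cloud(d)[v,u]*1000)) for u in (364,366,368,370)])
E
```

```text
t 2.97 p [ 0.4355 -0.3205  0.0955] z [ 0.001 -0.002 -1.   ] y [ 0.865  0.502 -0.   ] F [ 0.6 -0.4  0. ] w -0.0 q [ 0.9   0.61 -0.47  1.85  0.38  0.77  0.75]
136 [(480, -430, 63), (441, -308, 174), (435, -311, 174), (428, -313, 174)]
138 [(477, -421, 61), (442, -313, 161), (433, -305, 170), (429, -316, 162)]
140 [(475, -416, 55), (441, -311, 153), (433, -310, 157), (427, -312, 157)]
142 [(473, -412, 48), (440, -310, 145), (434, -314, 144), (426, -313, 146)]
144 [(471, -406, 44), (466, -418, 36), (459, -422, 34), (454, -433, 27)]
146 [(471, -409, 31), (464, -413, 30), (459, -424, 22), (453, -434, 16)]
148 [(471, -412, 17), (445, -337, 91), (438, -340, 91), (452, -434, 5)]
150 [(469, -407, 12), (443, -332, 86), (434, -328, 93), (449, -423, 5)]
152 [(468, -407, 2), (442, -334, 75), (431, -319, 92), (425, -326, 88)]
154 [(450, -336, 61), (442, -334, 64), (429, -314, 87), (422, -315, 89)]
156 [(448, -331, 55), (440, -331, 58), (427, -309, 82), (419, -305, 89)]
158 [(445, -322, 54), (436, -318, 61), (425, -305, 76), (417, -301, 83)]
160 [(440, -305, 61), (434, -311, 58), (424, -302, 69), (417, -305, 69)]
162 [(437, -299, 57), (431, -302, 57), (423, -303, 58), (416, -304, 59)]
164 [(437, -302, 44), (428, -294, 54), (421, -297, 55), (414, -298, 56)]
166 [(435, -295, 40), (428, -296, 42), (421, -301, 40), (413, -300, 44)]
168 [(435, -299, 26), (427, -296, 32), (421, -303, 27), (413, -302, 32)]
```

View pics/s3.png

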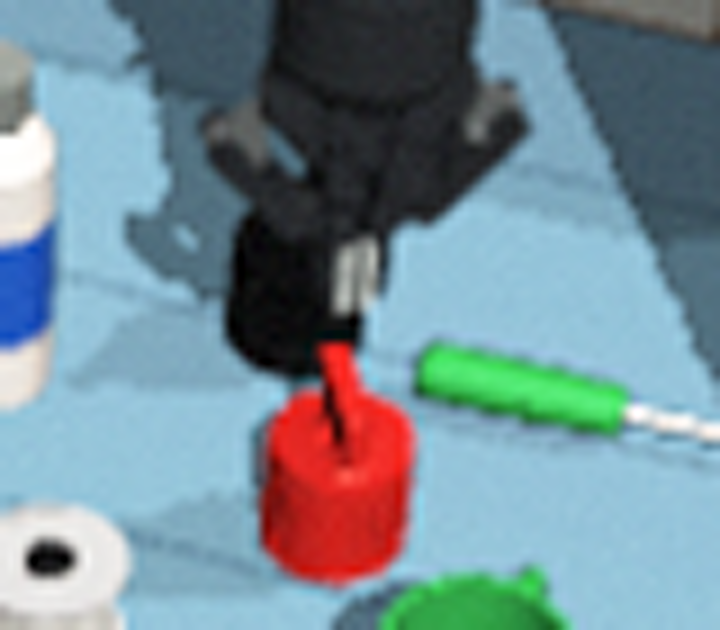

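```bash
python3 - <<'E'
from h import *
for k,lo in((1,.06),(2,.095),(3,.1)):
    for n in("side","top"):
        d=load(n,k) if not(n=="top" and k==3) else None
        if d is None: continue
        W=cloud(d); m=(np.hypot(W[...,0]-.436,W[...,1]+.318)<.06)&(W[...,2]>lo)&(W[...,2]<.24)
        H=hsv(d); m&=~((H[...,1]>150)&(H[...,2]>80))
        q=W[m]; 
        for z in np.arange(lo,.24,.015):
            s=q[(q[:,2]>=z)&(q[:,2]<z+.015)]
            if len(s): print(n,k,round(z,3),len(s),np.round(s.mean(0)[:2],3),np.round(s.min(0)[:2],3),np.round(s.max(0)[:2],3))
E
```

```text
side 1 0.06 7 [ 0.434 -0.326] [ 0.421 -0.344] [ 0.441 -0.315]
side 1 0.075 4 [ 0.429 -0.33 ] [ 0.423 -0.34 ] [ 0.433 -0.32 ]
side 1 0.09 1 [ 0.429 -0.323] [ 0.429 -0.323] [ 0.429 -0.323]
side 1 0.15 2 [ 0.409 -0.326] [ 0.405 -0.329] [ 0.414 -0.322]
side 1 0.165 34 [ 0.433 -0.309] [ 0.4   -0.331] [ 0.469 -0.288]
side 1 0.18 34 [ 0.43  -0.311] [ 0.401 -0.337] [ 0.469 -0.286]
side 1 0.195 44 [ 0.43  -0.308] [ 0.384 -0.341] [ 0.473 -0.277]
side 1 0.21 91 [ 0.431 -0.311] [ 0.38 -0.35] [ 0.485 -0.274]
side 1 0.225 81 [ 0.428 -0.309] [ 0.379 -0.35 ] [ 0.479 -0.273]
top 1 0.15 1 [ 0.459 -0.287] [ 0.459 -0.287] [ 0.459 -0.287]
top 1 0.165 1 [ 0.456 -0.287] [ 0.456 -0.287] [ 0.456 -0.287]
top 1 0.18 3 [ 0.461 -0.286] [ 0.456 -0.287] [ 0.467 -0.286]
top 1 0.195 18 [ 0.469 -0.286] [ 0.459 -0.292] [ 0.477 -0.275]
top 1 0.21 18 [ 0.469 -0.284] [ 0.459 -0.29 ] [ 0.477 -0.275]
top 1 0.225 7 [ 0.46  -0.284] [ 0.453 -0.288] [ 0.477 -0.276]
side 2 0.095 6 [ 0.432 -0.317] [ 0.424 -0.328] [ 0.439 -0.313]
side 2 0.11 26 [ 0.434 -0.315] [ 0.423 -0.327] [ 0.448 -0.31 ]
side 2 0.125 24 [ 0.433 -0.316] [ 0.41
[... 710 characters left out ...]
 -0.281]
top 2 0.2 18 [ 0.473 -0.298] [ 0.464 -0.307] [ 0.478 -0.292]
top 2 0.215 8 [ 0.47  -0.299] [ 0.464 -0.308] [ 0.475 -0.293]
top 2 0.23 6 [ 0.446 -0.294] [ 0.409 -0.302] [ 0.472 -0.287]
side 3 0.13 6 [ 0.431 -0.314] [ 0.423 -0.316] [ 0.437 -0.313]
side 3 0.145 29 [ 0.433 -0.315] [ 0.419 -0.325] [ 0.449 -0.307]
side 3 0.16 28 [ 0.43  -0.314] [ 0.418 -0.321] [ 0.442 -0.305]
side 3 0.175 63 [ 0.428 -0.317] [ 0.399 -0.346] [ 0.46  -0.294]
side 3 0.19 84 [ 0.429 -0.317] [ 0.39  -0.347] [ 0.469 -0.288]
side 3 0.205 82 [ 0.428 -0.312] [ 0.383 -0.352] [ 0.479 -0.284]
side 3 0.22 130 [ 0.435 -0.311] [ 0.38  -0.359] [ 0.491 -0.28 ]
side 3 0.235 42 [ 0.43  -0.312] [ 0.392 -0.339] [ 0.475 -0.291]
```

{"method": "servo_tool", "body": {
  "steps": [
    [-0.1, 0, 0, 0, 0, 0, 0],
    [-0.1, 0, 0, 0, 0, 0, 0],
    [-0.1, 0, 0, 0, 0, 0, 0]
  ]
}}

```text
clock: 3.27
position: [0.4352, -0.3209, 0.0951]
tool_rot: [0.5, 0.866, -0.001, 0.001]
force: [0.0, 0.1, 0.6]
width: 0.417
```

```bash
python3 - <<'E'
from h import *
st([.4345,-.321,.018],down(30))
E
```

```text
t 3.27 p [ 0.4352 -0.3209  0.0951] z [ 0.001 -0.003 -1.   ] y [ 0.866  0.501 -0.001] F [0.  0.1 0.6] w 0.417 q [ 0.9   0.61 -0.47  1.85  0.38  0.77  0.75]
err tool frame [ 0.0005 -0.0006  0.0771] rv [-0.001  0.003  0.001]
```

{"method": "servo_tool", "body": {
  "steps": [
    [-0.1, 0, 0, 0.02, 0, 0, 0],
    [-0.1, 0, 0, 0.02, 0, 0, 0],
    [-0.1, 0, 0, 0.015, 0, 0, 0],
    [-0.1, 0, 0, 0.008, 0, 0, 0],
    [-0.1, 0, 0, 0.004, 0, 0, 0],
    [-0.1, 0, 0, 0, 0, 0, 0]
  ]
}}

```text
clock: 3.77
position: [0.4347, -0.321, 0.0234]
tool_rot: [0.5, 0.866, -0.001, 0.0]
force: [-0.4, 0.1, 0.1]
width: 0.551
```

```bash
python3 - <<'E'
from h import *
st([.4345,-.321,.018],down(30))
d=grab("side","4");show(d,"s4",330,410,110,180,9)
E
```

```text
t 3.77 p [ 0.4347 -0.321   0.0234] z [-0.001 -0.002 -1.   ] y [ 0.866  0.501 -0.001] F [-0.4  0.1  0.1] w 0.551 q [ 0.85  0.71 -0.4   1.91  0.46  0.62  0.69]
err tool frame [ 0.0001 -0.0002  0.0054] rv [-0.001  0.001  0.001]
```

View pics/s4.png

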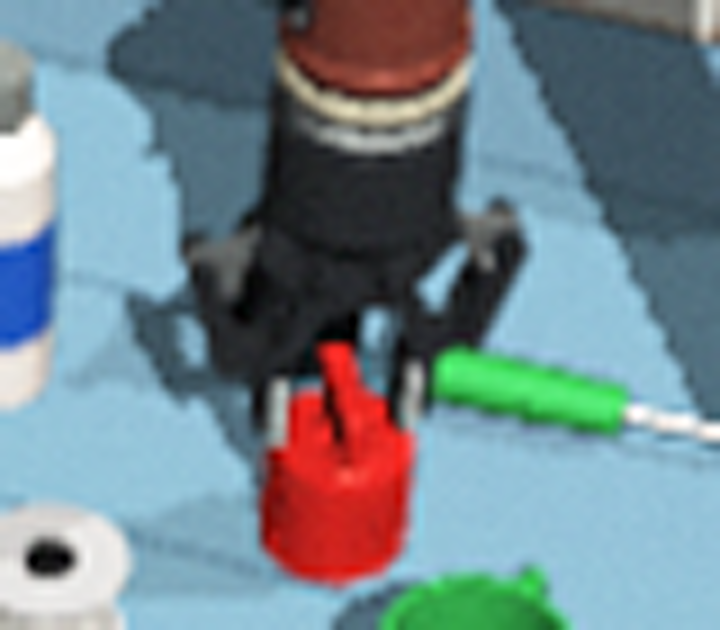

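{"method": "servo_tool", "body": {
  "newtons": 60,
  "steps": [
    [-0.1, 0, 0, 0.003, 0, 0, 0],
    [1, 0, 0, 0, 0, 0, 0],
    [1, 0, 0, 0, 0, 0, 0],
    [1, 0, 0, 0, 0, 0, 0],
    [1, 0, 0, 0, 0, 0, 0]
  ]
}}

```text
clock: 4.23
position: [0.4368, -0.3223, 0.0231]
tool_rot: [0.5, 0.866, -0.001, 0.003]
force: [0.3, 0.4, -1.6]
width: 0.13
```

{"method": "servo_tool", "body": {
  "steps": [
    [1, 0, 0, -0.02, 0, 0, 0],
    [1, 0, 0, -0.035, 0, 0, 0],
    [1, 0, 0, -0.04, 0, 0, 0],
    [1, 0, 0, -0.035, 0, 0, 0],
    [1, 0, 0, -0.015, 0, 0, 0]
  ]
}}

```text
clock: 4.65
position: [0.4329, -0.3194, 0.1696]
tool_rot: [0.499, 0.866, -0.0, -0.003]
force: [0.6, -0.6, -1.6]
width: 0.129
```

```bash
python3 - <<'E'
from h import *
st(); r=tilted(down(30)); T=PORT[1]+PZ*.095
print(T); plan(T,r,1,16)
d=load("top");W=cloud(d);print("bottle cap",onplane(d,292.5,239.5,.19))
E
```

```text
t 4.65 p [ 0.4329 -0.3194  0.1696] z [-0.006  0.003 -1.   ] y [ 0.865  0.501 -0.004] F [ 0.6 -0.6 -1.6] w 0.129 q [ 0.94  0.52 -0.52  1.77  0.31  0.95  0.81]
[0.53561128 0.18352666 0.19077241]
N 16 dist 0.5137441554575733 deg 30.252806143168364
[[1,0.024,0.0213,-0.0013,-0.033,-0.003,0.0],[1,0.024,0.0213,-0.0007,-0.033,-0.003,0.0],[1,0.024,0.0214,-0.0,-0.033,-0.003,0.0],[1,0.024,0.0213,0.0006,-0.033,-0.003,0.0],[1,0.024,0.0213,0.0012,-0.033,-0.003,0.0],[1,0.024,0.0213,0.0018,-0.033,-0.003,0.0],[1,0.024,0.0212,0.0024,-0.033,-0.003,0.0],[1,0.024,0.0211,0.003,-0.033,-0.003,0.0],[1,0.024,0.021,0.0036,-0.033,-0.003,0.0],[1,0.024,0.0209,0.0043,-0.033,-0.003,0.0],[1,0.0241,0.0207,0.0049,-0.033,-0.003,0.0],[1,0.0241,0.0205,0.0054,-0.033,-0.003,0.0]]
[[1,0.0241,0.0204,0.006,-0.033,-0.003,0.0],[1,0.0241,0.0201,0.0066,-0.033,-0.003,0.0],[1,0.0241,0.0199,0.0072,-0.033,-0.003,0.0],[1,0.0242,0.0197,0.0078,-0.033,-0.003,0.0]]
bottle cap [0.39658055 0.02153996 0.19      ]
```

{"method": "servo_tool", "body": {
  "steps": [
    [1, 0.024, 0.0213, -0.003, -0.033, -0.003, 0],
    [1, 0.024, 0.0213, -0.003, -0.033, -0.003, 0],
    [1, 0.024, 0.0213, -0.002, -0.033, -0.003, 0],
    [1, 0.024, 0.0213, 0, -0.033, -0.003, 0],
    [1, 0.024, 0.0213, 0.001, -0.033, -0.003, 0],
    [1, 0.024, 0.0213, 0.002, -0.033, -0.003, 0],
    [1, 0.024, 0.021, 0.0025, -0.033, -0.003, 0],
    [1, 0.024, 0.021, 0.003, -0.033, -0.003, 0],
    [1, 0.024, 0.021, 0.0035, -0.033, -0.003, 0],
    [1, 0.024, 0.021, 0.004, -0.033, -0.003, 0],
    [1, 0.024, 0.0205, 0.005, -0.033, -0.003, 0],
    [1, 0.024, 0.0205, 0.005, -0.033, -0.003, 0]
  ]
}}

```text
clock: 5.65
position: [0.5167, 0.0608, 0.2023]
tool_rot: [0.495, 0.844, 0.164, 0.128]
force: [0.7, -0.1, -1.1]
width: 0.13
```

```bash
python3 - <<'E'
from h import *
r=tilted(down(30)); T=PORT[1]+PZ*.095
st(T,r); plan(T,r,1)
E
```

```text
t 5.65 p [0.5167 0.0608 0.2023] z [ 0.378  0.151 -0.913] y [0.793 0.456 0.404] F [ 0.7 -0.1 -1.1] w 0.13 q [ 0.39  0.29 -0.6   2.14  0.2   0.36  0.19]
err tool frame [0.0993 0.0663 0.0362] rv [-0.106  0.011 -0.009]
N 4 dist 0.12473531389352971 deg 6.143610813898366
[[1,0.0248,0.0166,0.009,-0.027,0.003,-0.002],[1,0.0248,0.0164,0.0096,-0.027,0.003,-0.002],[1,0.0247,0.0162,0.01,-0.027,0.003,-0.002],[1,0.0246,0.016,0.0105,-0.027,0.003,-0.002]]
```

{"method": "servo_tool", "body": {
  "steps": [
    [1, 0.022, 0.015, 0.005, -0.027, 0.003, -0.002],
    [1, 0.022, 0.015, 0.006, -0.027, 0.003, -0.002],
    [1, 0.02, 0.013, 0.007, -0.025, 0.003, -0.002],
    [1, 0.012, 0.008, 0.006, -0.01, 0.001, -0.001],
    [1, 0, 0, 0, 0, 0, 0],
    [1, 0, 0, 0, 0, 0, 0]
  ]
}}

```text
clock: 6.15
position: [0.5257, 0.1689, 0.2015]
tool_rot: [0.477, 0.841, 0.208, 0.146]
force: [-0.3, -0.3, -1.4]
width: 0.129
```

```bash
python3 - <<'E'
from h import *
r=tilted(down(30)); T=PORT[1]+PZ*.095
st(T,r)
for n in("top","side"):
    d=grab(n,"5")
    show(d,n+"5",180,310,120,220,6) if n=="top" else show(d,n+"5",220,320,170,300,4.6)
E
```

```text
t 6.15 p [0.5257 0.1689 0.2015] z [ 0.444  0.212 -0.871] y [0.742 0.458 0.49 ] F [-0.3 -0.3 -1.4] w 0.129 q [ 0.    0.29 -0.39  2.17  0.32  0.2  -0.1 ]
err tool frame [0.0082 0.0088 0.0168] rv [-0.009 -0.009  0.013]
```

View pics/top5.png

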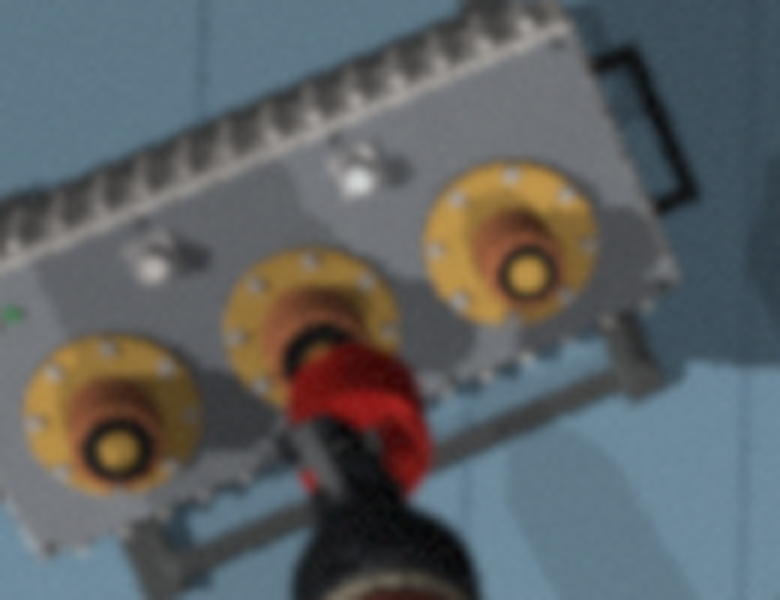

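View pics/side5.png

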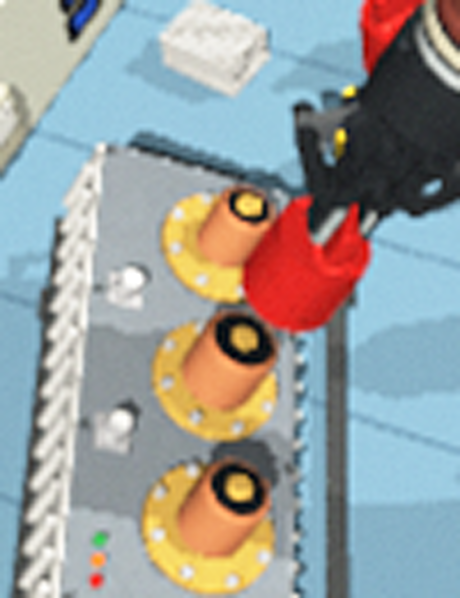

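```bash
cat >> h.py <<'E'
def redmask(d):
    H=hsv(d); return ((((H[...,0]<6)|(H[...,0]>172))&(H[...,1]>150)&(H[...,2]>60))).astype(np.uint8)
def overlay(d,name,box,S,off=(0,0,.023),marks=()):
    u0,u1,v0,v1=box
    im=cv2.cvtColor(d["pixels"],cv2.COLOR_RGB2BGR)[v0:v1,u0:u1]; im=cv2.resize(im,None,fx=S,fy=S,interpolation=cv2.INTER_CUBIC)
    s=sense(); r=R.from_quat(s["tool_rot"]); t=np.linspace(0,2*np.pi,49)
    for h,rad,c in((0,.031,(0,255,0)),(.055,.030,(255,255,0))):
        P=[proj(d,s["position"]+r.apply(np.array(off)+[rad*np.cos(a),rad*np.sin(a),-h])) for a in t]
        cv2.polylines(im,[np.array([[(u+.5-u0)*S,(v+.5-v0)*S] for u,v in P],np.int32)],False,c,1)
    for m in marks:
        u,v=proj(d,m); cv2.circle(im,(int((u+.5-u0)*S),int((v+.5-v0)*S)),3,(255,0,255),-1)
    cv2.imwrite(f"pics/{name}.png",im)
E
python3 - <<'E'
from h import *
M=[p+PZ*k for p in PORT for k in(0,.042,.045)]
overlay(load("top",5),"ot5",(180,310,120,220),6,marks=M)
overlay(load("side",5),"os5",(220,320,170,300),4.6,marks=M)
E
```

```text
(no output)
```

View pics/ot5.png

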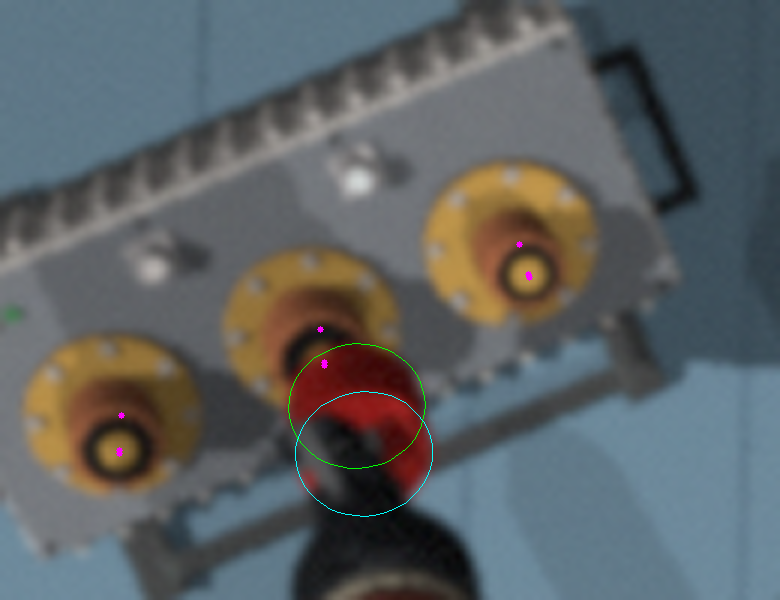

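View pics/os5.png

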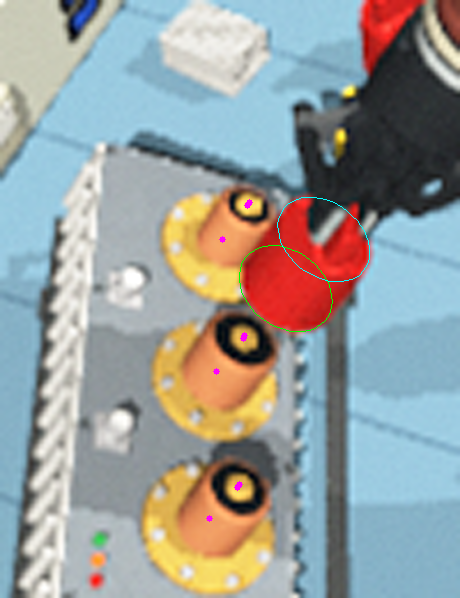

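```bash
python3 - <<'E'
from h import *
r=tilted(down(26.5)); T=PORT[1]+PZ*.073
st(T,r)
E
```

```text
t 6.25 p [0.5263 0.1677 0.2017] z [ 0.445  0.211 -0.87 ] y [0.743 0.455 0.49 ] F [ 0.7 -0.3 -0.5] w 0.13 q [ 0.01  0.29 -0.39  2.17  0.32  0.2  -0.1 ]
err tool frame [0.0093 0.0089 0.039 ] rv [-0.008 -0.007  0.072]
```

{"method": "servo_tool", "body": {
  "steps": [
    [1, 0.009, 0.009, 0.008, -0.009, -0.009, 0],
    [1, 0.0, 0.0, 0.008, 0, 0, 0],
    [1, 0, 0, 0.006, 0, 0, 0],
    [1, 0, 0, 0.003, 0, 0, 0],
    [1, 0, 0, 0, 0, 0, 0]
  ]
}}

```text
clock: 6.67
position: [0.543, 0.1742, 0.1835]
tool_rot: [0.486, 0.835, 0.208, 0.154]
force: [-0.6, 0.8, -0.8]
width: 0.128
```

```bash
cat >> h.py <<'E'
def chk(i,off=(0,0,.023)):
    s=sense(); r=R.from_quat(s["tool_rot"]); c=s["position"]+r.apply(off); u=r.apply([0,0,1]); dlt=PORT[i]-c
    h=-dlt@PZ
    e=np.cross(u,-PZ)
    print("t",round(s["clock"],2),"rim above flange",round(h,4),"lateral corr (tool)",np.round(r.inv().apply(dlt+h*PZ),4),"turn corr",np.round(r.inv().apply(e),3),"F tool",np.round(r.inv().apply(s["force"]),1),"w",round(s["width"],3),"q6",round(s["q"][5],2),"v",np.round(np.abs(s["joint_vel"]).max(),3))
E
python3 - <<'E'
from h import *
chk(1)
d=grab("side","6");overlay(d,"os6",(220,320,170,300),4.6,marks=[p+PZ*k for p in PORT for k in(0,.042,.045)])
d=grab("top","6");overlay(d,"ot6",(180,310,120,220),6,marks=[p+PZ*k for p in PORT for k in(0,.042,.045)])
E
```

```text
t 6.67 rim above flange 0.0643 lateral corr (tool) [ 0.0118  0.0022 -0.0002] turn corr [-0.001  0.013  0.   ] F tool [ 1.1 -0.5  0.6] w 0.128 q6 0.14 v 0.028
```

View pics/os6.png

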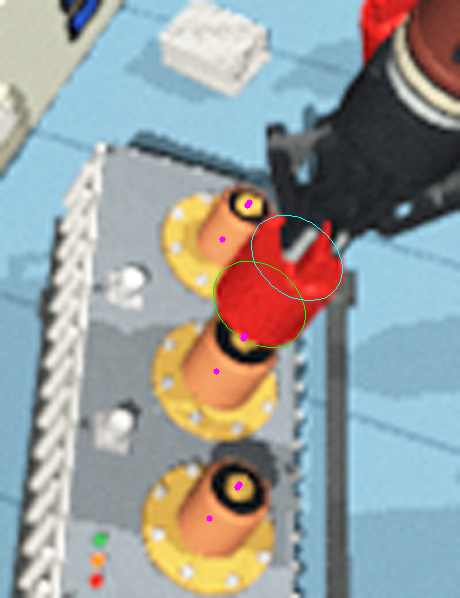

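View pics/ot6.png

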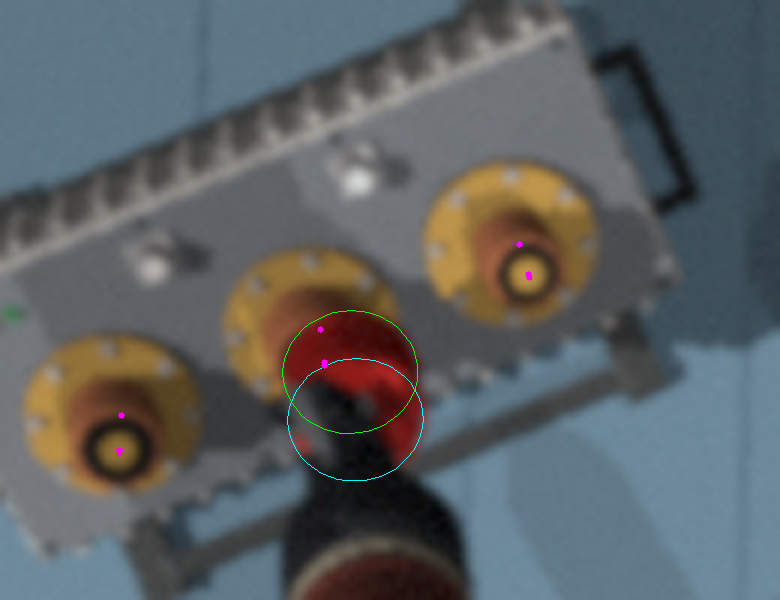

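```bash
cat > fk.py <<'E'
import numpy as np
from scipy.spatial.transform import Rotation as R
from scipy.optimize import least_squares
from h import sense
D=[([1.2035246,.61593641,-.01259699,1.4249294,.00808144,1.10339908,-.04037372],[.2169483,-.611796,.19281707]),
([1.01,.53,-.42,1.83,.28,.85,.70],[.3772,-.3666,.1366]),([.9,.58,-.5,1.83,.36,.82,.78],[.4375,-.3112,.1176]),
([.89,.65,-.43,1.88,.41,.71,.72],[.427,-.3322,.0645]),([.85,.71,-.4,1.91,.46,.62,.69],[.4347,-.321,.0234]),
([.94,.52,-.52,1.77,.31,.95,.81],[.4329,-.3194,.1696]),([.39,.29,-.6,2.14,.2,.36,.19],[.5167,.0608,.2023]),([0,.29,-.39,2.17,.32,.2,-.1],[.5257,.1689,.2015])]
s=sense(); D.append((list(s["q"]),list(s["position"])))
rz=lambda a:R.from_euler('z',a); ry=lambda a:R.from_euler('y',a)
def fk(q,p,sg):
    hs,a,b,d,oy1,oy2=p
    r=rz(sg[0]*q[0])*ry(q[1]); x=np.array([0,0,hs])+r.apply([0,0,a]); 
    r=r*rz(sg[1]*q[2])*ry(q[3]); x=x+r.apply([oy1,0,b]); r=r*rz(sg[2]*q[4])*ry(q[5]); x=x+r.apply([oy2,0,d]); r=r*rz(sg[3]*q[6]); return x,r
def fit(sg):
    return least_squares(lambda p:np.concatenate([fk(q,p,sg)[0]-x for q,x in D]),[.34,.4,.4,.2,0,0])
E
python3 - <<'E'
from fk import *
import itertools
for sg in itertools.product((-1,1),(-1,1),(-1,1)):
    f=fit((*sg,1)); print(sg,np.round(f.x,4),np.sqrt(f.cost*2/len(D)))
E
```

```text
(-1, -1, -1) [0.2288 0.6204 0.3694 0.3704 0.0087 0.0325] 0.009633592670426188
(-1, -1, 1) [-0.0379  0.3168  0.2137  0.0884 -0.1872 -0.1237] 0.04641757448326542
(-1, 1, -1) [-0.6571  0.3276 -0.1664 -0.2123 -0.2927 -0.2576] 0.17183343198555867
(-1, 1, 1) [-0.1493  1.5783  0.3315  0.6497  0.2278  0.4532] 0.12271371194133751
(1, -1, -1) [ 0.2897  0.3857 -0.7195  1.4327 -0.6724  0.3929] 0.22869970093559877
(1, -1, 1) [-0.7874 -1.4117 -1.2611 -0.1532 -1.6587 -0.3636] 0.3153474236640829
(1, 1, -1) [ 1.3103 -1.2497 -0.2499  0.6633 -0.4444 -0.5697] 0.32549972356548573
(1, 1, 1) [ 0.2898 -1.9315 -0.3699 -0.4037 -1.1786 -0.5827] 0.3843046510680024
```

```bash
cat > fk2.py <<'E'
from fk import *
sg=(-1,-1,-1,-1)
def fk2(q,p):
    hs,o0,a,e0,b,e1,d,w1,y1,y2,y3=p
    r=rz(-q[0]); x=np.array([0,0,hs])+r.apply([o0,0,0]); r=r*ry(q[1]); x=x+r.apply([e0,y1,a]); 
    r=r*rz(-q[2])*ry(q[3]); x=x+r.apply([e1,y2,b]); r=r*rz(-q[4])*ry(q[5]); x=x+r.apply([w1,y3,d]); r=r*rz(-q[6]); return x,r
def fit2():
    f=lambda p:np.concatenate([*[fk2(q,p)[0]-x for q,x in D],np.array(p[[1,3,5,7,8,9,10]])*.03])
    return least_squares(f,[.23,0,.6,0,.37,0,.37,.03,0,0,0])
E
python3 - <<'E'
from fk2 import *
f=fit2();print(np.round(f.x,4)); print([np.round(1000*(fk2(q,f.x)[0]-x),1) for q,x in D])
s=sense();print(s["q"]); rr=fk2(s["q"],f.x)[1]; print(rr.as_matrix().round(3)); print(R.from_quat(s["tool_rot"]).as_matrix().round(3))
E
```

```text
[ 2.502e-01 -0.000e+00  5.538e-01 -3.000e-04  3.700e-01 -1.500e-03
  3.430e-01  1.200e-03 -1.060e-02 -6.600e-03 -3.800e-03]
[array([0.5, 1. , 0.2]), array([ 1.5, -3.6,  1.3]), array([5.4, 0.1, 0.9]), array([-1.5,  2.3, -0.6]), array([-1.5, -0. ,  0.2]), array([-3.7, -1.3, -2.1]), array([-2.1,  1.9, -0.7]), array([ 0.3, -1.1, -0.3]), array([0.8, 0.5, 1.1])]
[-0.13470743  0.33027849 -0.24776275  2.16530381  0.37646211  0.14045268
 -0.19155009]
[[-0.747 -0.48   0.46 ]
 [-0.441  0.876  0.197]
 [-0.497 -0.056 -0.866]]
[[-0.48   0.747  0.46 ]
 [ 0.876  0.441  0.197]
 [-0.056  0.497 -0.866]]
```

```bash
cat >> fk2.py <<'E'
P_=fit2().x
def ik(p,rot,q0,lock3=None):
    def f(q):
        x,r=fk2(q,P_); rt=r*rz(-np.pi/2) if False else r
        e=[*(10*(x-p)),*(3*(r.apply([0,0,1])-rot))]
        e+= [1e-3*(q[6]-q0[6])]
        e+= [3*(q[2]-lock3)] if lock3 is not None else list(1e-2*(q-q0))
        return np.array(e)
    lo=[-3.1,-.3,-1.34,.26,-1.36,-.5,-2.8];hi=[3.1,2.06,1.32,2.42,4.5,1.98,2.8]
    return least_squares(f,np.clip(q0,np.array(lo)+.01,np.array(hi)-.01),bounds=(lo,hi))
E
python3 - <<'E'
from fk2 import *
from h import PORT,PZ
s=sense();q=np.array(s["q"])
for i in range(3):
  for h in(.023,.073):
    for l3 in(-.9,-.6,-.4,-.2,-.1,0,.3,.6):
        f=ik(PORT[i]+PZ*h,-PZ,q,l3); print(i+1,h,l3,np.round(f.x[:6],2),"cost",round(f.cost,5))
E
```

```text
1 0.023 -0.9 [ 0.48  0.64 -0.9   2.09  1.43  0.37] cost 0.0
1 0.023 -0.6 [ 0.3   0.55 -0.6   2.09  1.23  0.17] cost 0.0
1 0.023 -0.4 [ 0.16  0.52 -0.4   2.09  0.7   0.08] cost 0.0
1 0.023 -0.2 [ 0.03  0.5  -0.2   2.08 -0.69  0.09] cost 0.0
1 0.023 -0.1 [-0.04  0.49 -0.1   2.08 -1.01  0.13] cost 0.0
1 0.023 0 [-0.11  0.49 -0.    2.11  1.84 -0.16] cost 0.0
1 0.023 0.3 [-0.32  0.5   0.3   2.11  1.68 -0.31] cost 0.0
1 0.023 0.6 [-0.51  0.55  0.6   2.06 -1.36  0.48] cost 0.00449
1 0.073 -0.9 [ 0.52  0.52 -0.9   2.1   1.08  0.32] cost 0.0
1 0.073 -0.6 [ 0.33  0.44 -0.6   2.1   0.61  0.19] cost 0.0
1 0.073 -0.4 [ 0.19  0.41 -0.4   2.1   0.07  0.16] cost 0.0
1 0.073 -0.2 [ 0.05  0.39 -0.2   2.09 -0.46  0.18] cost 0.0
1 0.073 -0.1 [-0.02  0.39 -0.1   2.1  -0.66  0.2 ] cost 0.0
1 0.073 0 [-0.09  0.39  0.    2.1  -0.82  0.23] cost 0.0
1 0.073 0.3 [-0.31  0.4   0.3   2.1  -1.11  0.33] cost 0.0
1 0.073 0.6 [-0.52  0.44  0.6   2.11 -1.27  0.46] cost 0.0
2 0.023 -0.9 [ 0.26  0.61 -0.9   2.16  1.6   0.46] cost 0.0
2 0.023 -0.6 [ 0.08  0.52 -0.6   2.16  1.6   0.26] cost 0.0
2 0.023 -0.4 [-0.06  0.49 
[... 1055 characters left out ...]
0.1 [-0.51  0.46 -0.1   2.17  1.66  0.13] cost 0.0
3 0.023 0 [-0.58  0.46  0.    2.17  1.72  0.08] cost 0.0
3 0.023 0.3 [-0.8   0.48  0.3   2.18  1.34 -0.07] cost 0.0
3 0.023 0.6 [-1.    0.52  0.6   2.18  1.46 -0.23] cost 0.0
3 0.073 -0.9 [ 0.04  0.48 -0.9   2.17  1.4   0.51] cost 0.0
3 0.073 -0.6 [-0.16  0.4  -0.6   2.17  1.3   0.35] cost 0.0
3 0.073 -0.4 [-0.3   0.37 -0.4   2.18  1.21  0.26] cost 0.0
3 0.073 -0.2 [-0.45  0.36 -0.2   2.18  1.06  0.19] cost 0.0
3 0.073 -0.1 [-0.53  0.35 -0.1   2.18  0.93  0.16] cost 0.0
3 0.073 0 [-0.6   0.35 -0.    2.18  0.75  0.13] cost 0.0
3 0.073 0.3 [-0.82  0.36  0.3   2.17 -0.34  0.1 ] cost 0.0
3 0.073 0.6 [-1.03  0.4   0.6   2.17 -1.06  0.2 ] cost 0.0
```

```bash
cat >> fk2.py <<'E'
def jac(q):
    x0,r0=fk2(q,P_); J=np.zeros((6,7))
    for i in range(7):
        qq=np.array(q,float); qq[i]+=1e-5; x,r=fk2(qq,P_); J[:3,i]=(x-x0)/1e-5; J[3:,i]=(r*r0.inv()).as_rotvec()/1e-5
    return J
def sim(q,rows,lam=1e-3,sub=4):
    # rows: tool-frame shift, turn ; fk tool frame differs by z rotation of 90: R_tool=r*Rz(90)
    q=np.array(q,float); out=[]
    for w in rows:
        for k in range(sub):
            x,r=fk2(q,P_); rt=r*rz(np.pi/2); v=np.r_[rt.apply(w[:3]),rt.apply(w[3:])]/sub; J=jac(q)
            q=q+J.T@np.linalg.solve(J@J.T+lam*np.eye(6),v)
        out.append(q.copy())
    return np.array(out)
E
python3 - <<'E'
from fk2 import *
from h import PORT,PZ
q0=[.94,.52,-.52,1.77,.31,.95,.81]
rows=[[.024,.0211,z,-.033,-.003,0] for z in(-.003,-.003,-.002,0,.001,.002,.0025,.003,.0035,.004,.005,.005)]
for lam in(1e-5,1e-3,1e-2): print(np.round(sim(q0,rows,lam)[-1],2))
print("actual .39 .29 -.6 2.14 .2 .36 .19")
rows=[[.02,.014,.006,-.025,.003,-.002]]*4
print(np.round(sim([.39,.29,-.6,2.14,.2,.36,.19],rows)[-1],2), "act 0 .29 -.39 2.17 .32 .2 -.1")
s=sense(); q=np.array(s["q"]); print(q.round(2))
print(np.round(sim(q,[[.003,0,0,0,.003,0]]*4+[[0,0,.006,0,0,0]]*10),2)[::2])
# pos check of frame
x,r=fk2(q,P_);print((r*rz(np.pi/2)).as_matrix().round(2))
E
```

```text
[ 0.45  0.3  -0.64  2.14  0.14  0.39  0.27]
[ 0.47  0.3  -0.65  2.13  0.13  0.4   0.28]
[ 0.58  0.3  -0.7   2.09  0.07  0.47  0.39]
actual .39 .29 -.6 2.14 .2 .36 .19
[ 0.05  0.29 -0.43  2.17  0.29  0.21 -0.06] act 0 .29 -.39 2.17 .32 .2 -.1
[-0.13  0.33 -0.25  2.17  0.38  0.14 -0.19]
[[-0.14  0.33 -0.25  2.17  0.37  0.14 -0.19]
 [-0.15  0.33 -0.25  2.17  0.37  0.14 -0.2 ]
 [-0.17  0.34 -0.23  2.17  0.38  0.13 -0.21]
 [-0.19  0.36 -0.2   2.17  0.38  0.1  -0.22]
 [-0.22  0.39 -0.17  2.17  0.39  0.07 -0.22]
 [-0.24  0.41 -0.14  2.17  0.39  0.05 -0.23]
 [-0.26  0.44 -0.11  2.16  0.4   0.02 -0.23]]
[[-0.48  0.75  0.46]
 [ 0.88  0.44  0.2 ]
 [-0.06  0.5  -0.87]]
```

```bash
python3 - <<'E'
from fk2 import *
s=sense(); q=np.array(s["q"])
for sgn in(1,-1):
    for n in(8,14,20):
        a=sim(q,[[.003,.0005,0,0,.003,0]]*4+[[0,0,-.005,0,0,0]]*2+[[0,0,0,0,0,sgn*.12]]*n); b=sim(a[-1],[[0,0,.006,0,0,0]]*12)
        print(sgn,n,a[-1].round(2),b[-1].round(2), "min q6",a[:,5].min().round(2),b[:,5].min().round(2))
E
```

```text
1 8 [-0.25  0.3  -0.11  2.16 -0.06  0.16 -0.73] [-0.28  0.45 -0.09  2.15 -0.05  0.02 -0.74] min q6 0.14 0.02
1 14 [-0.35  0.3   0.02  2.16 -0.36  0.17 -1.14] [-0.28  0.45 -0.08  2.15 -0.39  0.02 -1.12] min q6 0.14 0.02
1 20 [-0.45  0.3   0.17  2.17 -0.66  0.19 -1.57] [-0.29  0.45 -0.06  2.14 -0.73  0.03 -1.49] min q6 0.14 0.03
-1 8 [ 0.01  0.33 -0.47  2.17  0.75  0.2   0.37] [-0.26  0.45 -0.13  2.15  0.87  0.03  0.26] min q6 0.14 0.03
-1 14 [ 0.11  0.36 -0.62  2.18  1.    0.24  0.84] [-0.16  0.46 -0.27  2.15  1.28  0.09  0.57] min q6 0.14 0.09
-1 20 [ 0.21  0.39 -0.77  2.18  1.19  0.3   1.37] [ 0.06  0.52 -0.61  2.16  1.57  0.27  1.02] min q6 0.14 0.27
```

{"method": "servo_tool", "body": {
  "steps": [
    [1, 0.006, 0.001, 0, 0, 0.006, -0.06],
    [1, 0, 0, 0, 0, 0, -0.12],
    [1, 0, 0, 0, 0, 0, -0.12],
    [1, 0, 0, 0, 0, 0, -0.12],
    [1, 0, 0, 0, 0, 0, -0.12],
    [1, 0, 0, 0, 0, 0, -0.12],
    [1, 0, 0, 0, 0, 0, -0.12],
    [1, 0, 0, 0, 0, 0, -0.12],
    [1, 0, 0, 0, 0, 0, -0.12],
    [1, 0, 0, 0, 0, 0, -0.12]
  ]
}}

```text
clock: 7.6
position: [0.5421, 0.1747, 0.1879]
tool_rot: [-0.062, 0.963, 0.087, 0.246]
force: [0.1, 0.6, -1.0]
width: 0.128
```

```bash
python3 - <<'E'
from h import *
st(); chk(1)
E
```

```text
t 7.6 p [0.5421 0.1747 0.1879] z [ 0.463  0.198 -0.864] y [-0.162  0.977  0.137] F [ 0.1  0.6 -1. ] w 0.128 q [ 0.07  0.35 -0.51  2.16  0.85  0.21  0.53]
t 7.6 rim above flange 0.0684 lateral corr (tool) [ 0.0038  0.0103 -0.0001] turn corr [-0.011  0.008 -0.   ] F tool [0.3 0.4 1. ] w 0.128 q6 0.21 v 0.999
```

Model holds. Continue the spin, correcting laterally.

{"method": "servo_tool", "body": {
  "steps": [
    [1, 0.001, 0.004, 0, -0.005, 0.004, -0.12],
    [1, 0, 0.002, 0, 0, 0, -0.12],
    [1, 0, 0, 0, 0, 0, -0.12],
    [1, 0, 0, 0, 0, 0, -0.12],
    [1, 0, 0, 0, 0, 0, -0.1],
    [1, 0, 0, 0, 0, 0, 0],
    [1, 0, 0, 0, 0, 0, 0]
  ]
}}

```text
clock: 8.18
position: [0.5413, 0.1758, 0.1908]
tool_rot: [-0.345, 0.902, 0.01, 0.261]
force: [0.1, 0.5, -1.0]
width: 0.126
```

```bash
python3 - <<'E'
from h import *
st(); chk(1)
E
```

```text
t 8.18 p [0.5413 0.1758 0.1908] z [ 0.464  0.199 -0.863] y [-0.627  0.762 -0.161] F [ 0.1  0.5 -1. ] w 0.126 q [ 0.19  0.37 -0.69  2.16  1.01  0.27  0.97]
t 8.18 rim above flange 0.0711 lateral corr (tool) [-0.0011  0.0097 -0.0001] turn corr [-0.013  0.001  0.   ] F tool [0.1 0.5 1.1] w 0.126 q6 0.27 v 0.024
```

{"method": "servo_tool", "body": {
  "steps": [
    [1, -0.001, 0.01, 0.004, -0.013, 0.001, 0],
    [1, 0, 0, 0.006, 0, 0, 0],
    [1, 0, 0, 0.006, 0, 0, 0],
    [1, 0, 0, 0, 0, 0, 0]
  ]
}}

```text
clock: 8.52
position: [0.5428, 0.1884, 0.1758]
tool_rot: [-0.342, 0.903, 0.018, 0.259]
force: [1.0, -0.2, -0.7]
width: 0.129
```

```bash
python3 - <<'E'
from h import *
st(); chk(1)
E
```

```text
t 8.52 p [0.5428 0.1884 0.1758] z [ 0.455  0.21  -0.865] y [-0.627  0.765 -0.144] F [ 1.  -0.2 -0.7] w 0.129 q [ 0.11  0.4  -0.61  2.16  1.08  0.24  0.88]
t 8.52 rim above flange 0.0547 lateral corr (tool) [ 0.0004 -0.0014 -0.    ] turn corr [ 0.001  0.002 -0.   ] F tool [-0.2 -0.7  1. ] w 0.129 q6 0.24 v 0.026
```

```bash
python3 - <<'E'
from h import *
M=[p+PZ*k for p in PORT for k in(0,.042,.045)]
d=grab("side","7");overlay(d,"os7",(230,310,190,290),6,marks=M)
d=grab("top","7");overlay(d,"ot7",(190,290,130,220),6,marks=M)
a=cv2.imread("pics/os7.png");b=cv2.imread("pics/ot7.png");h=600
a=cv2.resize(a,(320,400));b=cv2.resize(b,(444,400));cv2.imwrite("pics/b7.png",np.hstack([a,b]))
E
```

```text
(no output)
```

View pics/b7.png

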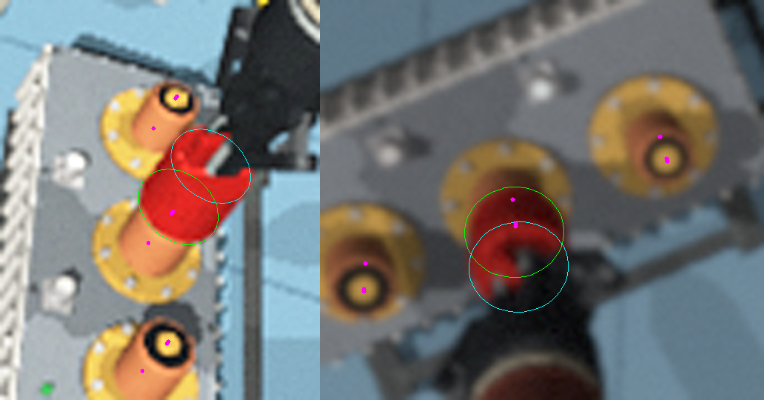

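{"method": "servo_tool", "body": {
  "steps": [
    [1, 0, -0.001, 0.005, 0, 0.001, 0],
    [1, 0, 0, 0.005, 0, 0, 0],
    [1, 0, 0, 0.004, 0, 0, 0],
    [1, 0, 0, 0.003, 0, 0, 0]
  ]
}}

```text
clock: 8.95
position: [0.5519, 0.1918, 0.1621]
tool_rot: [-0.341, 0.903, 0.018, 0.26]
force: [-1.1, -0.3, 0.7]
width: 0.126
```

```bash
python3 - <<'E'
from h import *
chk(1)
E
```

```text
t 8.95 rim above flange 0.0381 lateral corr (tool) [ 0.0017 -0.0003 -0.    ] turn corr [ 0.     0.003 -0.   ] F tool [ 0.5  0.4 -1.1] w 0.126 q6 0.2 v 0.225
```

{"method": "servo_tool", "body": {
  "steps": [
    [1, 0.001, 0, 0.004, 0, 0.003, 0],
    [1, 0, 0, 0.003, 0, 0, 0],
    [1, 0, 0, 0.003, 0, 0, 0]
  ]
}}

```text
clock: 9.2
position: [0.5557, 0.1947, 0.1521]
tool_rot: [-0.342, 0.903, 0.019, 0.258]
force: [-0.7, 0.4, -1.8]
width: 0.135
```

```bash
python3 - <<'E'
from h import *
chk(1)
E
```

```text
t 9.2 rim above flange 0.0271 lateral corr (tool) [ 0.001  -0.0016 -0.    ] turn corr [0.002 0.001 0.   ] F tool [1.1 1.  1.3] w 0.135 q6 0.17 v 0.251
```

{"method": "servo_tool", "body": {
  "steps": [
    [1, 0.001, -0.001, 0.004, 0, 0, 0],
    [1, 0, 0, 0.005, 0, 0, 0],
    [1, 0, 0, 0.004, 0, 0, 0],
    [1, 0, 0, 0.003, 0, 0, 0]
  ]
}}

```text
clock: 9.53
position: [0.5629, 0.1995, 0.1371]
tool_rot: [-0.343, 0.903, 0.021, 0.259]
force: [-0.6, 0.2, 0.6]
width: 0.13
```

```bash
python3 - <<'E'
from h import *
chk(1)
d=grab("side","8");overlay(d,"os8",(230,310,190,290),6,marks=[PORT[1]])
E
```

```text
t 9.53 rim above flange 0.0098 lateral corr (tool) [ 0.0014 -0.0031 -0.    ] turn corr [0.007 0.004 0.   ] F tool [-0.   0.4 -0.8] w 0.13 q6 0.11 v 0.399
```

View pics/os8.png

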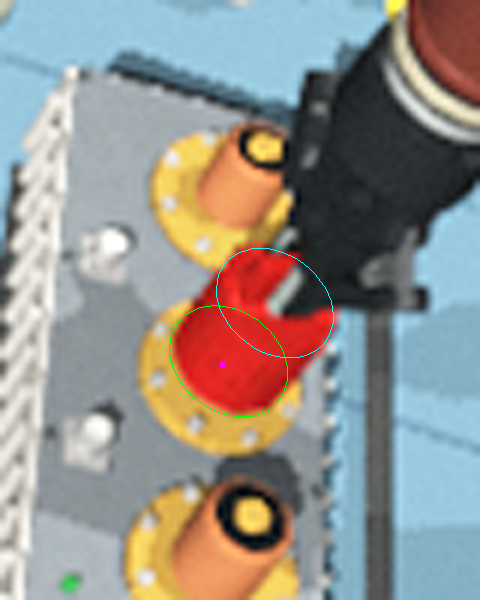

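{"method": "servo_tool", "body": {
  "steps": [
    [1, 0.001, -0.003, 0.003, 0.006, 0.004, 0],
    [1, 0, 0, 0.003, 0, 0, 0],
    [1, 0, 0, 0.003, 0, 0, 0],
    [1, 0, 0, 0.002, 0, 0, 0]
  ]
}}

```text
clock: 9.92
position: [0.5675, 0.2025, 0.127]
tool_rot: [-0.344, 0.903, 0.02, 0.258]
force: [-20.3, -8.6, 28.4]
width: 0.128
```

```bash
python3 - <<'E'
from h import *
st();chk(1)
E
```

```text
t 9.92 p [0.5675 0.2025 0.127 ] z [ 0.452  0.214 -0.866] y [-0.632  0.762 -0.141] F [-20.3  -8.6  28.4] w 0.128 q [-0.17  0.48 -0.25  2.15  1.53  0.08  0.42]
t 9.92 rim above flange -0.0017 lateral corr (tool) [ 0.0013 -0.0039 -0.    ] turn corr [0.006 0.002 0.   ] F tool [  4.4   2.2 -35.7] w 0.128 q6 0.08 v 0.555
```

{"method": "servo_tool", "body": {
  "steps": [
    [1, 0, 0, 0, 0, 0, 0],
    [-0.1, 0, 0, -0.001, 0, 0, 0],
    [-0.1, 0, 0, 0, 0, 0, 0],
    [-0.1, 0, 0, 0, 0, 0, 0]
  ]
}}

```text
clock: 10.25
position: [0.5684, 0.2014, 0.1289]
tool_rot: [-0.344, 0.902, 0.019, 0.259]
force: [-0.8, -0.1, -0.6]
width: 0.54
```

```bash
python3 - <<'E'
from h import *
st();chk(1)
E
```

```text
t 10.25 p [0.5684 0.2014 0.1289] z [ 0.455  0.212 -0.865] y [-0.63   0.763 -0.144] F [-0.8 -0.1 -0.6] w 0.54 q [-0.17  0.47 -0.25  2.15  1.51  0.08  0.44]
t 10.25 rim above flange -0.0002 lateral corr (tool) [ 0.0021 -0.0022 -0.    ] turn corr [ 0.003  0.003 -0.   ] F tool [0.9 0.5 0.2] w 0.54 q6 0.08 v 0.012
```

```bash
cat >> fk2.py <<'E'
def go(q,p,yax_az=None,tilt=False,n=16,rot=None):
    """simulate straight move to p with tool down(yaz) or given rot"""
    from h import down
    rot=rot if rot is not None else down(yax_az)
    x,r=fk2(q,P_); rt=r*rz(np.pi/2); w=(rt.inv()*rot).as_rotvec()/n; rows=[]
    for i in range(n): ri=rt*R.from_rotvec(w*i); rows.append(np.r_[ri.inv().apply((np.array(p)-x)/n),w])
    o=sim(q,rows,1e-4); return o
E
python3 - <<'E'
from fk2 import *
from h import PORT,PZ,down,tilted
q=np.array(sense()["q"]); x,r=fk2(q,P_)
caps={"A":([.6185,-.1728],154),"B":([.4425,-.104],126.6)}
for n,(c,az) in caps.items():
  for a in(az,az-180):
    o=[go(q,x+PZ*.09,rot=r*rz(np.pi/2),n=6)]
    o.append(go(o[-1][-1],[*c,.15],a)); o.append(go(o[-1][-1],[*c,.023],a,n=6)); o.append(go(o[-1][-1],[*c,.18],a,n=6))
    for i in(2,0):
        f=go(o[-1][-1],PORT[i]+PZ*.10,rot=tilted(down(a))); g=go(f[-1],PORT[i]+PZ*.023,rot=tilted(down(a)),n=8)
        print(n,a,"port",i+1,"min q6",[k[:,5].min().round(2) for k in o+[f,g]],"q max abs q7",np.round([abs(k[:,6]).max() for k in o+[f,g]],2),g[-1].round(2))
E
```

```text
A 154 port 3 min q6 [np.float64(0.12), np.float64(0.36), np.float64(1.05), np.float64(1.08), np.float64(0.44), np.float64(0.42)] q max abs q7 [1.04 2.31 2.29 2.33 2.28 0.93] [-0.12  0.54 -0.69  2.15  1.56  0.44  0.62]
A 154 port 1 min q6 [np.float64(0.12), np.float64(0.36), np.float64(1.05), np.float64(1.08), np.float64(0.39), np.float64(0.23)] q max abs q7 [1.04 2.31 2.29 2.33 2.3  1.61] [ 0.35  0.57 -0.68  2.08  1.25  0.23  1.34]
A -26 port 3 min q6 [np.float64(0.12), np.float64(0.3), np.float64(0.74), np.float64(0.79), np.float64(0.16), np.float64(-0.01)] q max abs q7 [1.04 0.9  0.33 0.32 1.24 1.25] [-0.71  0.46  0.17  2.17  0.22 -0.01 -1.25]
A -26 port 1 min q6 [np.float64(0.12), np.float64(0.3), np.float64(0.74), np.float64(0.79), np.float64(0.21), np.float64(0.06)] q max abs q7 [1.04 0.9  0.33 0.32 0.45 0.47] [ 0.09  0.5  -0.29  2.1  -0.12  0.06 -0.47]
B 126.6 port 3 min q6 [np.float64(0.12), np.float64(0.34), np.float64(0.65), np.float64(0.7), np.float64(0.36), np.float64(0.29)] q max abs q7 [1.04 1.74 1.7  1.79 1.75 0.55] [-0.29  0.49 -0.43  2.15  1.53  0.29  0.14]
B 126.6 port 1 min q6 [np.float64(0.12), np.float64(0.34), np.float64(0.65), np.float64(0.7), np.float64(0.32), np.float64(0.12)] q max abs q7 [1.04 1.74 1.7  1.79 1.77 1.31] [ 0.22  0.53 -0.48  2.08  0.96  0.12  1.13]
B -53.400000000000006 port 3 min q6 [np.float64(0.12), np.float64(0.31), np.float64(1.52), np.float64(1.53), np.float64(1.26), np.float64(1.25)] q max abs q7 [1.04 4.32 4.29 4.3  4.24 3.38] [ 0.22  1.03 -1.57  2.14  1.65  1.25  3.34]
B -53.400000000000006 port 1 min q6 [np.float64(0.12), np.float64(0.31), np.float64(1.52), np.float64(1.53), np.float64(1.29), np.float64(1.27)] q max abs q7 [1.04 4.32 4.29 4.3  4.28 3.88] [ 0.67  1.21 -1.74  2.07  1.63  1.27  3.85]
```

{"method": "servo_tool", "body": {
  "steps": [
    [-0.1, 0, 0, -0.015, 0, 0, 0],
    [-0.1, 0, 0, -0.025, 0, 0, 0],
    [-0.1, 0, 0, -0.025, 0, 0, 0],
    [-0.1, 0, 0, -0.02, 0, 0, 0]
  ]
}}

```text
clock: 10.58
position: [0.5311, 0.184, 0.1953]
tool_rot: [-0.346, 0.903, 0.017, 0.255]
force: [-0.0, 0.7, -0.3]
width: 0.55
```

```bash
python3 - <<'E'
from h import *
st();plan([.6185,-.1728,.16],down(154),-0.1,13)
d=grab("side","9");show(d,"s9",230,310,190,290,6)
E
```

```text
t 10.58 p [0.5311 0.184  0.1953] z [ 0.448  0.206 -0.87 ] y [-0.633  0.761 -0.145] F [-0.   0.7 -0.3] w 0.55 q [ 0.21  0.37 -0.73  2.15  0.93  0.3   1.03]
N 13 dist 0.3689885220022762 deg 36.77291527159713
[[-0.1,0.0139,-0.0247,-0.0003,-0.019,0.035,-0.029],[-0.1,0.0146,-0.0243,-0.0002,-0.019,0.035,-0.029],[-0.1,0.0154,-0.0239,-0.0002,-0.019,0.035,-0.029],[-0.1,0.016,-0.0234,-0.0001,-0.019,0.035,-0.029],[-0.1,0.0167,-0.0229,0.0001,-0.019,0.035,-0.029],[-0.1,0.0174,-0.0224,0.0002,-0.019,0.035,-0.029],[-0.1,0.018,-0.0219,0.0004,-0.019,0.035,-0.029],[-0.1,0.0186,-0.0214,0.0007,-0.019,0.035,-0.029],[-0.1,0.0192,-0.0209,0.0009,-0.019,0.035,-0.029],[-0.1,0.0198,-0.0203,0.0012,-0.019,0.035,-0.029],[-0.1,0.0203,-0.0198,0.0016,-0.019,0.035,-0.029],[-0.1,0.0208,-0.0192,0.0019,-0.019,0.035,-0.029]]
[[-0.1,0.0213,-0.0186,0.0023,-0.019,0.035,-0.029]]
```

View pics/s9.png

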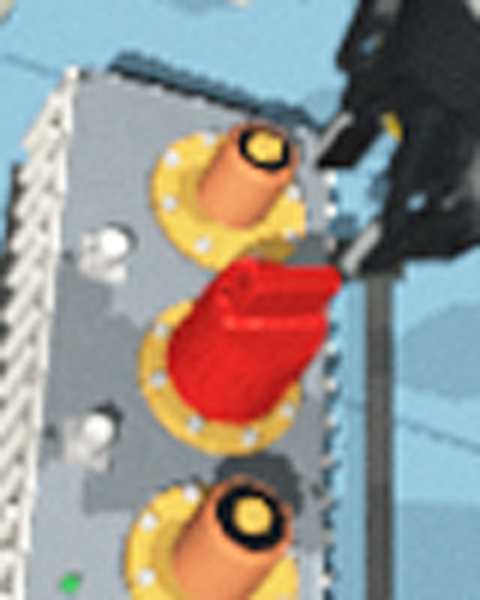

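{"method": "servo_tool", "body": {
  "steps": [
    [-0.1, 0.014, -0.0245, -0.002, -0.019, 0.035, -0.03],
    [-0.1, 0.0145, -0.0245, -0.002, -0.019, 0.035, -0.03],
    [-0.1, 0.0155, -0.024, 0, -0.019, 0.035, -0.03],
    [-0.1, 0.016, -0.0235, 0, -0.019, 0.035, -0.03],
    [-0.1, 0.0165, -0.023, 0, -0.019, 0.035, -0.03],
    [-0.1, 0.0175, -0.0225, 0, -0.019, 0.035, -0.03],
    [-0.1, 0.018, -0.022, 0, -0.019, 0.035, -0.03],
    [-0.1, 0.0185, -0.0215, 0, -0.019, 0.035, -0.03],
    [-0.1, 0.019, -0.021, 0.001, -0.019, 0.035, -0.03],
    [-0.1, 0.02, -0.02, 0.001, -0.019, 0.035, -0.03],
    [-0.1, 0.02, -0.02, 0.001, -0.019, 0.035, -0.03]
  ]
}}

```text
clock: 11.55
position: [0.6105, -0.1227, 0.1736]
tool_rot: [-0.519, 0.854, 0.0, 0.036]
force: [0.8, -0.4, 0.8]
width: 0.55
```

```bash
python3 - <<'E'
from h import *
st([.6185,-.1728,.08],down(154))
E
```

```text
t 11.55 p [ 0.6105 -0.1227  0.1736] z [ 0.061  0.038 -0.997] y [-0.887  0.461 -0.037] F [ 0.8 -0.4  0.8] w 0.55 q [ 0.77  0.78 -1.08  1.57  0.71  1.16  2.22]
err tool frame [ 0.0466 -0.0267  0.0919] rv [-0.038  0.062 -0.025]
```

{"method": "servo_tool", "body": {
  "steps": [
    [-0.1, 0.02, -0.012, 0.01, -0.019, 0.03, -0.012],
    [-0.1, 0.013, -0.006, 0.015, -0.01, 0.015, -0.005],
    [-0.1, 0, 0, 0.012, 0, 0, 0],
    [-0.1, 0, 0, 0, 0, 0, 0],
    [-0.1, 0, 0, 0, 0, 0, 0]
  ]
}}

```text
clock: 11.97
position: [0.6156, -0.172, 0.1283]
tool_rot: [-0.519, 0.855, -0.001, 0.005]
force: [-0.3, -0.3, -0.2]
width: 0.548
```

```bash
python3 - <<'E'
from h import *
st([.6185,-.1728,.023],down(154))
d=grab("side","10");show(d,"s10",270,350,110,200,6.5)
d=grab("top","10");show(d,"t10",320,420,120,210,6)
E
```

```text
t 11.97 p [ 0.6156 -0.172   0.1283] z [ 0.01   0.004 -1.   ] y [-0.887  0.461 -0.007] F [-0.3 -0.3 -0.2] w 0.548 q [ 0.77  0.86 -1.02  1.53  0.77  1.18  2.27]
err tool frame [ 0.0003 -0.0022  0.1053] rv [-0.007  0.008 -0.025]
```

View pics/s10.png

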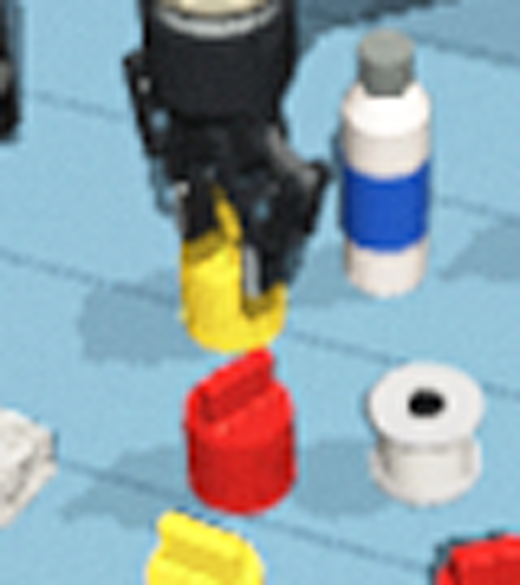

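{"method": "servo_tool", "body": {
  "steps": [
    [-0.1, 0, -0.002, 0.02, -0.007, 0.008, -0.025],
    [-0.1, 0, 0, 0.025, 0, 0, 0],
    [-0.1, 0, 0, 0.025, 0, 0, 0],
    [-0.1, 0, 0, 0.015, 0, 0, 0],
    [-0.1, 0, 0, 0.006, 0, 0, 0],
    [-0.1, 0, 0, 0.0, 0, 0, 0]
  ]
}}

```text
clock: 12.57
position: [0.6226, -0.164, 0.0444]
tool_rot: [-0.535, 0.845, -0.004, 0.007]
force: [0.5, 0.4, -0.4]
width: 0.552
```

```bash
python3 - <<'E'
from h import *
st([.6185,-.1728,.023],down(154))
d=grab("side","11");show(d,"s11",270,350,110,200,6.5)
E
```

```text
t 12.57 p [ 0.6226 -0.164   0.0444] z [ 0.016  0.001 -1.   ] y [-0.904  0.428 -0.014] F [ 0.5  0.4 -0.4] w 0.552 q [ 0.73  0.96 -0.96  1.59  0.88  1.05  2.22]
err tool frame [0.0099 0.0002 0.0213] rv [-0.014  0.008  0.012]
```

View pics/s11.png

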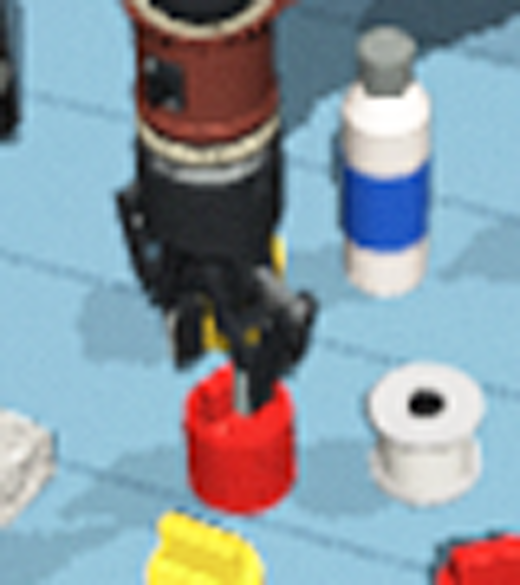

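{"method": "servo_tool", "body": {
  "steps": [
    [-0.1, 0.01, 0, 0.008, -0.014, 0.008, 0.012],
    [-0.1, 0, 0, 0.009, 0, 0, 0],
    [-0.1, 0, 0, 0.001, 0, 0, 0],
    [-0.1, 0, 0, 0, 0, 0, 0]
  ]
}}

```text
clock: 12.95
position: [0.6217, -0.1739, 0.0301]
tool_rot: [-0.529, 0.849, -0.002, 0.003]
force: [-0.6, -0.4, 0.5]
width: 0.549
```

```bash
python3 - <<'E'
from h import *
st([.6185,-.1728,.023],down(154))
E
```

```text
t 12.95 p [ 0.6217 -0.1739  0.0301] z [ 0.007 -0.001 -1.   ] y [-0.898  0.44  -0.007] F [-0.6 -0.4  0.5] w 0.549 q [ 0.73  0.98 -0.95  1.59  0.89  1.05  2.21]
err tool frame [0.0004 0.0034 0.0071] rv [-0.007  0.002 -0.002]
```

{"method": "servo_tool", "body": {
  "steps": [
    [-0.1, 0, 0.004, 0.006, -0.007, 0.002, 0],
    [-0.1, 0, 0, 0.001, 0, 0, 0],
    [1, 0, 0, 0, 0, 0, 0],
    [1, 0, 0, 0, 0, 0, 0],
    [1, 0, 0, 0, 0, 0, 0],
    [1, 0, 0, 0, 0, 0, 0]
  ]
}}

```text
clock: 13.45
position: [0.6183, -0.1718, 0.0234]
tool_rot: [-0.529, 0.849, -0.0, 0.001]
force: [0.3, -0.9, -1.0]
width: 0.124
```

```bash
python3 - <<'E'
from h import *
st([.6185,-.1728,.023],down(154))
E
```

```text
t 13.45 p [ 0.6183 -0.1718  0.0234] z [ 0.001  0.    -1.   ] y [-0.898  0.441 -0.001] F [ 0.3 -0.9 -1. ] w 0.124 q [ 0.73  0.98 -0.94  1.6   0.89  1.04  2.2 ]
err tool frame [ 0.0008 -0.0006  0.0004] rv [-0.001  0.001 -0.003]
```

{"method": "servo_tool", "body": {
  "steps": [
    [1, 0, 0, -0.02, 0, 0, 0],
    [1, 0, 0, -0.035, 0, 0, 0],
    [1, 0, 0, -0.04, 0, 0, 0],
    [1, 0, 0, -0.04, 0, 0, 0],
    [1, 0, 0, -0.04, 0, 0, 0],
    [1, 0, 0, -0.03, 0, 0, 0]
  ]
}}

```text
clock: 13.95
position: [0.6121, -0.1728, 0.2252]
tool_rot: [-0.53, 0.848, 0.007, -0.009]
force: [1.4, -0.5, 1.2]
width: 0.129
```

```bash
python3 - <<'E'
from h import *
T=PORT[2]+PZ*.16;r=tilted(down(154));st();print(T);plan(T,r,1)
from fk2 import *
o=go(sense()["q"],T,rot=r);print(o[::3].round(2)); g=go(o[-1],PORT[2]+PZ*.023,rot=r);print(g[::4].round(2))
E
```

```text
t 13.95 p [ 0.6121 -0.1728  0.2252] z [-0.022  0.003 -1.   ] y [-0.899  0.438  0.022] F [ 1.4 -0.5  1.2] w 0.129 q [ 0.77  0.78 -1.08  1.38  0.67  1.4   2.38]
[0.46226111 0.26539754 0.24706406]
N 13 dist 0.463629588032306 deg 31.095869771386138
[[1,-0.0252,0.0252,-0.0013,0.027,-0.032,-0.0],[1,-0.0253,0.0251,-0.0012,0.027,-0.032,-0.0],[1,-0.0253,0.0251,-0.0011,0.027,-0.032,-0.0],[1,-0.0254,0.0251,-0.001,0.027,-0.032,-0.0],[1,-0.0254,0.025,-0.0008,0.027,-0.032,-0.0],[1,-0.0254,0.025,-0.0007,0.027,-0.032,-0.0],[1,-0.0255,0.025,-0.0006,0.027,-0.032,-0.0],[1,-0.0255,0.025,-0.0005,0.027,-0.032,-0.0],[1,-0.0255,0.0249,-0.0003,0.027,-0.032,-0.0],[1,-0.0255,0.0249,-0.0002,0.027,-0.032,-0.0],[1,-0.0255,0.0249,-0.0001,0.027,-0.032,-0.0],[1,-0.0255,0.0249,0.0001,0.027,-0.032,-0.0]]
[[1,-0.0255,0.0249,0.0002,0.027,-0.032,-0.0]]
[[ 0.78  0.75 -1.1   1.46  0.66  1.33  2.33]
 [ 0.79  0.65 -1.16  1.66  0.63  1.14  2.18]
 [ 0.77  0.56 -1.21  1.83  0.61  0.94  2.03]
 [ 0.69  0.45 -1.22  1.98  0.62  0.76  1.85]
 [ 0.51  0.34 -1.16  2.08  0.69  0.59  1.61]
 [ 0.2   0.26 -1.    2.15  0.87  0.48  1.25]]
[[ 0.17  0.28 -0.97  2.15  0.91  0.47  1.2 ]
 [ 0.05  0.34 -0.85  2.17  1.09  0.44  1.04]
 [-0.04  0.41 -0.75  2.17  1.27  0.41  0.87]
 [-0.1   0.48 -0.69  2.16  1.45  0.41  0.71]]
```

{"method": "servo_tool", "body": {
  "steps": [
    [1, -0.025, 0.025, -0.004, 0.027, -0.032, 0],
    [1, -0.025, 0.025, -0.004, 0.027, -0.032, 0],
    [1, -0.025, 0.025, -0.004, 0.027, -0.032, 0],
    [1, -0.025, 0.025, -0.003, 0.027, -0.032, 0],
    [1, -0.025, 0.025, -0.002, 0.027, -0.032, 0],
    [1, -0.025, 0.025, -0.001, 0.027, -0.032, 0],
    [1, -0.025, 0.025, -0.001, 0.027, -0.032, 0],
    [1, -0.025, 0.025, -0.001, 0.027, -0.032, 0],
    [1, -0.025, 0.025, 0, 0.027, -0.032, 0],
    [1, -0.025, 0.025, 0, 0.027, -0.032, 0],
    [1, -0.025, 0.025, 0, 0.027, -0.032, 0]
  ]
}}

```text
clock: 14.87
position: [0.4891, 0.2027, 0.2641]
tool_rot: [-0.506, 0.829, -0.035, 0.235]
force: [1.6, 0.1, -0.9]
width: 0.123
```

```bash
python3 - <<'E'
from h import *
T=PORT[2]+PZ*.14;r=tilted(down(154));st(T,r)
E
```

```text
t 14.87 p [0.4891 0.2027 0.2641] z [ 0.425  0.18  -0.887] y [-0.823  0.485 -0.296] F [ 1.6  0.1 -0.9] w 0.123 q [ 0.46  0.29 -1.14  2.08  0.71  0.56  1.53]
err tool frame [-0.0384  0.0572  0.0349] rv [ 0.017 -0.043 -0.017]
```

{"method": "servo_tool", "body": {
  "steps": [
    [1, -0.015, 0.024, 0.003, 0.01, -0.02, -0.008],
    [1, -0.011, 0.018, 0.01, 0.006, -0.015, -0.005],
    [1, -0.004, 0.005, 0.015, 0, 0, 0],
    [1, 0, 0, 0.01, 0, 0, 0],
    [1, 0, 0, 0, 0, 0, 0],
    [1, 0, 0, 0, 0, 0, 0]
  ]
}}

```text
clock: 15.37
position: [0.466, 0.2734, 0.2301]
tool_rot: [-0.522, 0.813, -0.033, 0.258]
force: [-0.8, -0.1, -0.6]
width: 0.131
```

```bash
python3 - <<'E'
from h import *
st();chk(2)
E
```

```text
t 15.37 p [0.466  0.2734 0.2301] z [ 0.454  0.216 -0.864] y [-0.831  0.454 -0.322] F [-0.8 -0.1 -0.6] w 0.131 q [ 0.1   0.3  -0.93  2.16  1.    0.46  1.14]
t 15.37 rim above flange 0.119 lateral corr (tool) [ 0.0019 -0.0062 -0.    ] turn corr [0.004 0.008 0.   ] F tool [0.6 0.8 0.1] w 0.131 q6 0.46 v 0.015
```

{"method": "servo_tool", "body": {
  "steps": [
    [1, 0.002, -0.006, 0.012, 0.004, 0.008, 0],
    [1, 0, 0, 0.018, 0, 0, 0],
    [1, 0, 0, 0.015, 0, 0, 0],
    [1, 0, 0, 0.006, 0, 0, 0],
    [1, 0, 0, 0, 0, 0, 0],
    [1, 0, 0, 0, 0, 0, 0]
  ]
}}

```text
clock: 15.87
position: [0.4966, 0.2771, 0.189]
tool_rot: [-0.518, 0.815, -0.038, 0.258]
force: [0.3, 1.8, -0.3]
width: 0.126
```

```bash
python3 - <<'E'
from h import *
chk(2)
M=[p+PZ*k for p in PORT for k in(0,.042,.045)]
d=grab("side","12");overlay(d,"os7",(230,310,210,310),6,marks=M)
d=grab("top","12");overlay(d,"ot7",(160,260,140,230),6,marks=M)
a=cv2.imread("pics/os7.png");b=cv2.imread("pics/ot7.png");h=600
a=cv2.resize(a,(320,400));b=cv2.resize(b,(444,400));cv2.imwrite("pics/b12.png",np.hstack([a,b]))
E
```

```text
t 15.87 rim above flange 0.0687 lateral corr (tool) [-0.0006  0.0043 -0.    ] turn corr [-0.006 -0.     0.   ] F tool [-1.6  0.7  0.8] w 0.126 q6 0.43 v 0.02
```

View pics/b12.png

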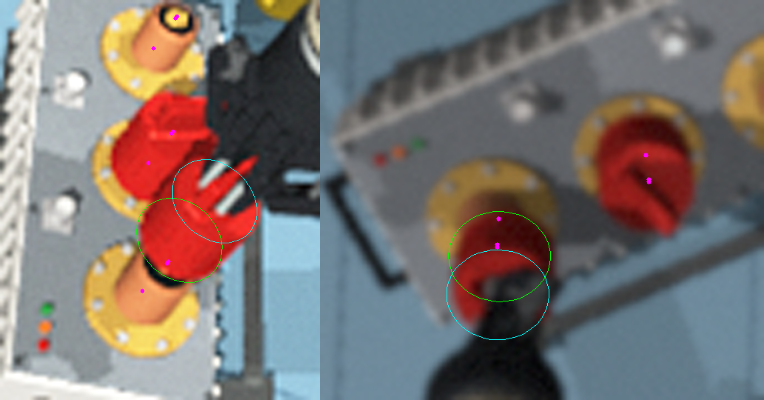

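{"method": "servo_tool", "body": {
  "steps": [
    [1, 0, 0.0045, 0.006, -0.006, 0, 0],
    [1, 0, 0, 0.006, 0, 0, 0],
    [1, 0, 0, 0.002, 0, 0, 0],
    [1, 0, 0, 0, 0, 0, 0]
  ]
}}

```text
clock: 16.3
position: [0.5003, 0.2818, 0.179]
tool_rot: [-0.517, 0.815, -0.036, 0.259]
force: [0.0, 0.8, -0.0]
width: 0.13
```

```bash
python3 - <<'E'
from h import *
chk(2)
E
```

```text
t 16.3 rim above flange 0.0574 lateral corr (tool) [ 0.0009  0.002  -0.    ] turn corr [-0.004  0.004  0.   ] F tool [-0.7  0.4  0.2] w 0.13 q6 0.42 v 0.014
```

{"method": "servo_tool", "body": {
  "steps": [
    [1, 0, 0.003, 0.005, -0.004, 0.004, 0],
    [1, 0, 0, 0.005, 0, 0, 0],
    [1, 0, 0, 0.004, 0, 0, 0],
    [1, 0, 0, 0.004, 0, 0, 0]
  ]
}}

```text
clock: 16.63
position: [0.5069, 0.2875, 0.1636]
tool_rot: [-0.517, 0.815, -0.035, 0.258]
force: [-1.6, -0.2, 1.4]
width: 0.127
```

```bash
python3 - <<'E'
from h import *
chk(2)
E
```

```text
t 16.63 rim above flange 0.0398 lateral corr (tool) [ 0.0021 -0.0003 -0.    ] turn corr [-0.002  0.003 -0.   ] F tool [ 0.1  0.8 -2. ] w 0.127 q6 0.42 v 0.259
```

{"method": "servo_tool", "body": {
  "steps": [
    [1, 0.001, 0, 0.004, 0, 0.003, 0],
    [1, 0, 0, 0.003, 0, 0, 0],
    [1, 0, 0, 0.003, 0, 0, 0]
  ]
}}

```text
clock: 16.88
position: [0.5111, 0.2912, 0.1538]
tool_rot: [-0.518, 0.815, -0.035, 0.257]
force: [-1.1, 0.9, -1.7]
width: 0.125
```

```bash
python3 - <<'E'
from h import *
chk(2)
E
```

```text
t 16.88 rim above flange 0.0286 lateral corr (tool) [ 0.0029 -0.0017 -0.    ] turn corr [ 0.     0.003 -0.   ] F tool [0.2 1.9 1.2] w 0.125 q6 0.42 v 0.196
```

{"method": "servo_tool", "body": {
  "steps": [
    [1, 0.0015, -0.001, 0.005, 0, 0.002, 0],
    [1, 0, 0, 0.005, 0, 0, 0],
    [1, 0, 0, 0.005, 0, 0, 0],
    [1, 0, 0, 0.004, 0, 0, 0],
    [1, 0, 0, 0.003, 0, 0, 0]
  ]
}}

```text
clock: 17.3
position: [0.5212, 0.2978, 0.1328]
tool_rot: [-0.52, 0.814, -0.032, 0.257]
force: [-1.1, 0.4, 0.1]
width: 0.123
```

```bash
python3 - <<'E'
from h import *
chk(2)
E
```

```text
t 17.3 rim above flange 0.0045 lateral corr (tool) [ 0.0041 -0.0033 -0.    ] turn corr [0.005 0.005 0.   ] F tool [-0.   1.  -0.5] w 0.123 q6 0.42 v 0.184
```

{"method": "servo_tool", "body": {
  "steps": [
    [1, 0.004, -0.003, 0.001, 0.004, 0.004, 0],
    [1, 0.002, 0, 0, 0, 0, 0],
    [1, 0.002, 0, 0, 0, 0, 0]
  ]
}}

```text
clock: 17.55
position: [0.5213, 0.2975, 0.1317]
tool_rot: [-0.522, 0.812, -0.029, 0.26]
force: [1.4, 3.9, 0.1]
width: 0.127
```

```bash
python3 - <<'E'
from h import *
chk(2)
E
```

```text
t 17.55 rim above flange 0.0036 lateral corr (tool) [ 0.0037 -0.0035 -0.0001] turn corr [ 0.008  0.015 -0.   ] F tool [-3.9  0.5  1.4] w 0.127 q6 0.41 v 0.139
```

{"method": "servo_tool", "body": {
  "steps": [
    [1, -0.002, 0, 0, 0.004, 0.006, 0],
    [1, -0.003, 0, 0, 0, 0, 0],
    [1, -0.003, 0, 0, 0, 0, 0],
    [1, -0.003, 0, 0, 0, 0, 0]
  ]
}}

```text
clock: 17.88
position: [0.5224, 0.2988, 0.1321]
tool_rot: [-0.519, 0.816, -0.038, 0.253]
force: [-3.5, -3.5, 2.2]
width: 0.125
```

```bash
python3 - <<'E'
from h import *
chk(2)
E
```

```text
t 17.88 rim above flange 0.0031 lateral corr (tool) [ 0.0047 -0.0028  0.    ] turn corr [ 0.001 -0.009 -0.   ] F tool [ 3.4  0.6 -4.2] w 0.125 q6 0.44 v 0.197
```

{"method": "servo_tool", "body": {
  "steps": [
    [1, 0.001, 0, 0.002, 0.001, -0.007, 0],
    [1, 0, 0, 0.003, 0, 0, 0],
    [1, 0, 0, 0.003, 0, 0, 0]
  ]
}}

```text
clock: 18.13
position: [0.5237, 0.2991, 0.1288]
tool_rot: [-0.52, 0.814, -0.039, 0.258]
force: [-28.2, -20.2, 45.3]
width: 0.127
```

```bash
python3 - <<'E'
from h import *
chk(2)
E
```

```text
t 18.13 rim above flange -0.0003 lateral corr (tool) [ 0.0044 -0.0028  0.    ] turn corr [-0.006 -0.001 -0.   ] F tool [  9.5  -0.9 -56.3] w 0.127 q6 0.44 v 0.14
```

Home (56 N firm stop on the flange). Release and retreat.

{"method": "servo_tool", "body": {
  "steps": [
    [1, 0, 0, 0, 0, 0, 0],
    [-0.1, 0, 0, -0.001, 0, 0, 0],
    [-0.1, 0, 0, 0, 0, 0, 0],
    [-0.1, 0, 0, 0, 0, 0, 0],
    [-0.1, 0, 0, -0.015, 0, 0, 0],
    [-0.1, 0, 0, -0.025, 0, 0, 0],
    [-0.1, 0, 0, -0.03, 0, 0, 0],
    [-0.1, 0, 0, -0.025, 0, 0, 0],
    [-0.1, 0, 0, -0.01, 0, 0, 0]
  ]
}}

```text
clock: 18.88
position: [0.4787, 0.274, 0.222]
tool_rot: [-0.517, 0.816, -0.043, 0.256]
force: [0.6, -0.8, 0.8]
width: 0.55
```

```bash
python3 - <<'E'
from h import *
st();chk(2)
d=grab("side","13");show(d,"s13",220,320,190,310,5)
d=grab("top","13");show(d,"t13",150,360,130,260,3.8)
B=[.4425,-.104]
plan([*B,.16],down(126.6),-0.1)
from fk2 import *
o=go(sense()["q"],[*B,.16],126.6);print(o[::5].round(2))
E
```

```text
t 18.88 p [0.4787 0.274  0.222 ] z [ 0.462  0.194 -0.866] y [-0.821  0.462 -0.335] F [ 0.6 -0.8  0.8] w 0.55 q [ 0.03  0.32 -0.84  2.14  1.03  0.47  1.1 ]
t 18.88 rim above flange 0.106 lateral corr (tool) [0.003  0.0018 0.    ] turn corr [-0.013 -0.01  -0.   ] F tool [ 0.2 -1.1 -0.6] w 0.55 q6 0.47 v 0.561
N 11 dist 0.3845817873966301 deg 40.92162405166955
[[-0.1,0.0329,-0.0113,-0.0034,-0.023,0.043,0.043],[-0.1,0.0325,-0.0126,-0.0022,-0.023,0.043,0.043],[-0.1,0.032,-0.014,-0.0012,-0.023,0.043,0.043],[-0.1,0.0314,-0.0154,-0.0001,-0.023,0.043,0.043],[-0.1,0.0307,-0.0167,0.0008,-0.023,0.043,0.043],[-0.1,0.0299,-0.0181,0.0017,-0.023,0.043,0.043],[-0.1,0.029,-0.0194,0.0025,-0.023,0.043,0.043],[-0.1,0.028,-0.0207,0.0033,-0.023,0.043,0.043],[-0.1,0.0269,-0.022,0.004,-0.023,0.043,0.043],[-0.1,0.0257,-0.0232,0.0046,-0.023,0.043,0.043],[-0.1,0.0245,-0.0244,0.0051,-0.023,0.043,0.043]]
[[ 0.1   0.32 -0.87  2.15  0.96  0.48  1.17]
 [ 0.45  0.34 -1.01  2.16  0.68  0.56  1.49]
 [ 0.71  0.41 -1.04  2.11  0.55  0.71  1.69]
 [ 0.85  0.5  -0.97  2.01  0.53  0.9   1.81]]
```

View pics/s13.png

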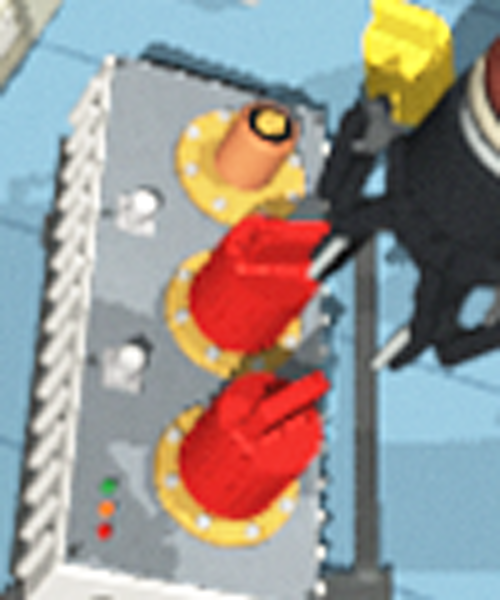

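View pics/t13.png

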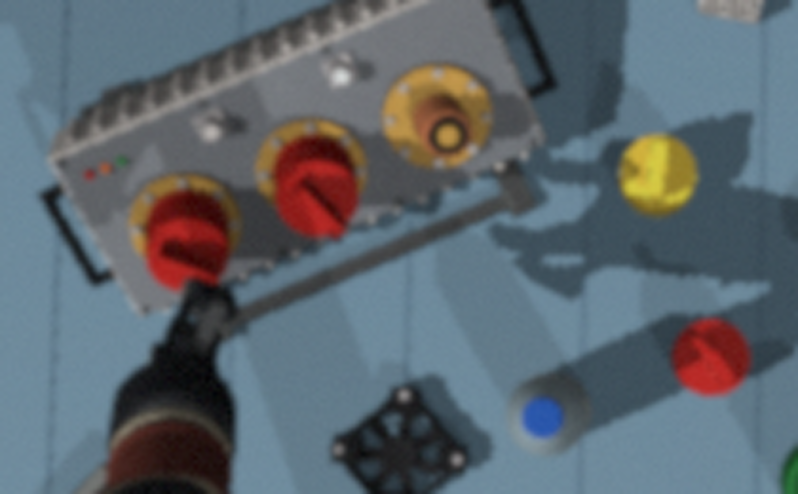

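```bash
python3 - <<'E'
from h import *
s=sense(); r0=R.from_quat(s["tool_rot"]); r1=down(126.6); rm=r0*R.from_rotvec((r0.inv()*r1).as_rotvec()*.65)
m=np.array([.51,.02,.235]); plan(m,rm,-0.1); plan([.4425,-.104,.17],r1,-.1,p0=m,r0=rm)
E
```

```text
N 7 dist 0.25598444155115335 deg 26.599055633585223
[[-0.1,0.0292,-0.021,-0.0067,-0.023,0.044,0.044],[-0.1,0.0285,-0.0221,-0.0059,-0.023,0.044,0.044],[-0.1,0.0277,-0.0233,-0.0052,-0.023,0.044,0.044],[-0.1,0.0269,-0.0244,-0.0046,-0.023,0.044,0.044],[-0.1,0.026,-0.0254,-0.004,-0.023,0.044,0.044],[-0.1,0.025,-0.0265,-0.0035,-0.023,0.044,0.044],[-0.1,0.0239,-0.0275,-0.003,-0.023,0.044,0.044]]
N 5 dist 0.1554260274214071 deg 14.32256841808434
[[-0.1,0.029,-0.0063,0.0093,-0.017,0.033,0.033],[-0.1,0.0284,-0.0074,0.0101,-0.017,0.033,0.033],[-0.1,0.0278,-0.0085,0.0109,-0.017,0.033,0.033],[-0.1,0.0272,-0.0097,0.0116,-0.017,0.033,0.033],[-0.1,0.0264,-0.0108,0.0123,-0.017,0.033,0.033]]
```

{"method": "servo_tool", "body": {
  "steps": [
    [-0.1, 0.029, -0.021, -0.0065, -0.023, 0.044, 0.044],
    [-0.1, 0.0285, -0.022, -0.006, -0.023, 0.044, 0.044],
    [-0.1, 0.0275, -0.0235, -0.005, -0.023, 0.044, 0.044],
    [-0.1, 0.027, -0.0245, -0.0045, -0.023, 0.044, 0.044],
    [-0.1, 0.026, -0.0255, -0.004, -0.023, 0.044, 0.044],
    [-0.1, 0.025, -0.0265, -0.0035, -0.023, 0.044, 0.044],
    [-0.1, 0.024, -0.0275, -0.003, -0.023, 0.044, 0.044]
  ]
}}

```text
clock: 19.57
position: [0.511, 0.0233, 0.2311]
tool_rot: [-0.399, 0.913, -0.01, 0.082]
force: [0.8, 1.1, -0.7]
width: 0.55
```

```bash
python3 - <<'E'
from h import *
st(); plan([.4425,-.104,.16],down(126.6),-.1)
E
```

```text
t 19.57 p [0.511  0.0233 0.2311] z [ 0.158  0.047 -0.986] y [-0.727  0.681 -0.084] F [ 0.8  1.1 -0.7] w 0.55 q [ 0.67  0.44 -1.05  1.89  0.49  0.91  1.81]
N 5 dist 0.16112599868898825 deg 14.228716741557749
[[-0.1,0.0298,-0.0062,0.0107,-0.014,0.03,0.037],[-0.1,0.0292,-0.0074,0.0115,-0.014,0.03,0.037],[-0.1,0.0285,-0.0087,0.0122,-0.014,0.03,0.037],[-0.1,0.0278,-0.0099,0.0129,-0.014,0.03,0.037],[-0.1,0.027,-0.0111,0.0136,-0.014,0.03,0.037]]
```

{"method": "servo_tool", "body": {
  "steps": [
    [-0.1, 0.028, -0.006, 0.004, -0.014, 0.03, 0.037],
    [-0.1, 0.028, -0.006, 0.008, -0.014, 0.03, 0.037],
    [-0.1, 0.028, -0.008, 0.012, -0.014, 0.03, 0.037],
    [-0.1, 0.026, -0.008, 0.012, -0.014, 0.03, 0.037],
    [-0.1, 0.012, -0.004, 0.012, -0.007, 0.01, 0.015],
    [-0.1, 0, 0, 0.005, 0, 0, 0],
    [-0.1, 0, 0, 0, 0, 0, 0]
  ]
}}

```text
clock: 20.15
position: [0.4514, -0.103, 0.1575]
tool_rot: [-0.305, 0.952, 0.002, 0.004]
force: [-0.2, 1.3, 0.0]
width: 0.551
```

```bash
python3 - <<'E'
from h import *
st([.4425,-.104,.023],down(126.6))
d=grab("side","14");show(d,"s14",300,390,130,230,6)
E
```

```text
t 20.15 p [ 0.4514 -0.103   0.1575] z [ 0.006  0.005 -1.   ] y [-0.582  0.813  0.001] F [-0.2  1.3  0. ] w 0.551 q [ 0.82  0.52 -0.93  1.98  0.52  0.9   1.81]
err tool frame [0.0089 0.0042 0.1344] rv [ 0.001  0.008 -0.018]
```

View pics/s14.png

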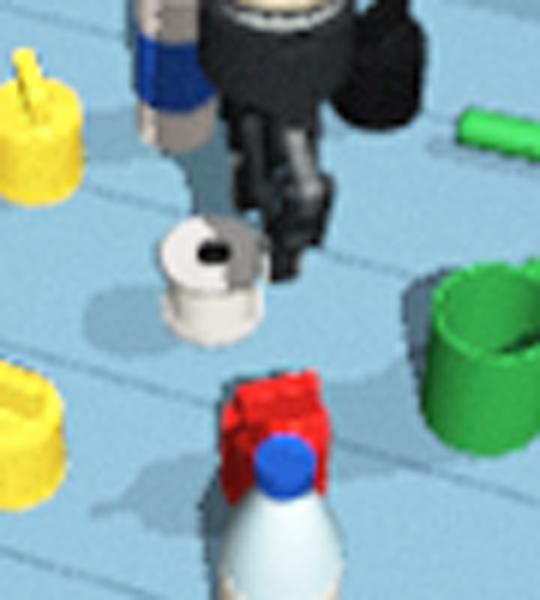

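{"method": "servo_tool", "body": {
  "steps": [
    [-0.1, 0.009, 0.004, 0.015, 0.001, 0.008, -0.018],
    [-0.1, 0, 0, 0.025, 0, 0, 0],
    [-0.1, 0, 0, 0.025, 0, 0, 0],
    [-0.1, 0, 0, 0.015, 0, 0, 0],
    [-0.1, 0, 0, 0.0, 0, 0, 0],
    [-0.1, 0, 0, 0.0, 0, 0, 0]
  ]
}}

```text
clock: 20.7
position: [0.4519, -0.0939, 0.0799]
tool_rot: [-0.323, 0.946, -0.001, 0.01]
force: [-0.8, -0.0, 1.0]
width: 0.546
```

```bash
python3 - <<'E'
from h import *
st([.4425,-.104,.023],down(126.6))
E
```

```text
t 20.7 p [ 0.4519 -0.0939  0.0799] z [ 0.019  0.004 -1.   ] y [-0.612  0.791 -0.008] F [-0.8 -0.   1. ] w 0.546 q [ 0.71  0.62 -0.81  2.08  0.69  0.71  1.67]
err tool frame [ 0.0146 -0.0017  0.0566] rv [-0.008  0.017  0.019]
```

{"method": "servo_tool", "body": {
  "steps": [
    [-0.1, 0.0145, -0.0015, 0.005, -0.008, 0.017, 0.019],
    [-0.1, 0.001, 0, 0.015, 0, 0.001, 0],
    [-0.1, 0.001, 0, 0.013, 0, 0.001, 0],
    [-0.1, 0, 0, 0.006, 0, 0, 0],
    [-0.1, 0, 0, 0, 0, 0, 0]
  ]
}}

```text
clock: 21.12
position: [0.444, -0.1054, 0.0445]
tool_rot: [-0.314, 0.949, -0.003, 0.003]
force: [0.8, -1.0, 1.0]
width: 0.552
```

```bash
python3 - <<'E'
from h import *
st([.4425,-.104,.023],down(126.6))
E
```

```text
t 21.12 p [ 0.444  -0.1054  0.0445] z [ 0.008 -0.004 -1.   ] y [-0.596  0.803 -0.008] F [ 0.8 -1.   1. ] w 0.552 q [ 0.67  0.66 -0.73  2.12  0.77  0.64  1.6 ]
err tool frame [0.0005 0.0022 0.0214] rv [-0.008  0.004  0.   ]
```

{"method": "servo_tool", "body": {
  "steps": [
    [-0.1, 0.001, 0.002, 0.01, -0.008, 0.004, 0],
    [-0.1, 0.001, 0, 0.009, 0, 0.001, 0],
    [-0.1, 0.001, 0, 0.002, 0, 0, 0],
    [-0.1, 0, 0, 0, 0, 0, 0]
  ]
}}

```text
clock: 21.45
position: [0.442, -0.1064, 0.0236]
tool_rot: [-0.313, 0.95, -0.001, 0.001]
force: [-0.4, 0.4, 0.9]
width: 0.549
```

```bash
python3 - <<'E'
from h import *
st([.4425,-.104,.023],down(126.6))
d=grab("side","15");show(d,"s15",300,390,130,230,6)
E
```

```text
t 21.45 p [ 0.442  -0.1064  0.0236] z [ 0.003 -0.002 -1.   ] y [-0.595  0.804 -0.003] F [-0.4  0.4  0.9] w 0.549 q [ 0.65  0.69 -0.69  2.13  0.82  0.6   1.56]
err tool frame [-0.0019  0.0017  0.0006] rv [-0.003  0.001 -0.002]
```

View pics/s15.png

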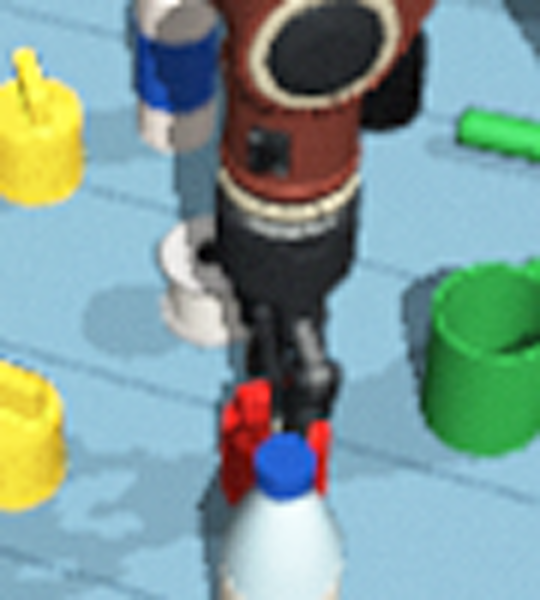

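{"method": "servo_tool", "body": {
  "steps": [
    [-0.1, -0.002, 0.0015, 0.001, 0, 0, 0],
    [1, 0, 0, 0, 0, 0, 0],
    [1, 0, 0, 0, 0, 0, 0],
    [1, 0, 0, 0, 0, 0, 0],
    [1, 0, 0, 0, 0, 0, 0]
  ]
}}

```text
clock: 21.92
position: [0.4437, -0.1034, 0.0235]
tool_rot: [-0.314, 0.95, -0.002, 0.002]
force: [-1.0, -0.2, -0.4]
width: 0.132
```

```bash
python3 - <<'E'
from h import *
st([.4425,-.104,.023],down(126.6))
E
```

```text
t 21.92 p [ 0.4437 -0.1034  0.0235] z [ 0.005 -0.002 -1.   ] y [-0.595  0.803 -0.004] F [-1.  -0.2 -0.4] w 0.132 q [ 0.64  0.69 -0.69  2.13  0.82  0.59  1.56]
err tool frame [0.0013 0.0002 0.0005] rv [-0.004  0.003 -0.001]
```

```bash
sed -i 's/\[\.6225,\.1080,\.1085\]/[.6225,.1110,.1085]/' h.py; python3 - <<'E'
from fk2 import *
from h import *
q=sense()["q"]; a=126.6
o=go(q,[.4437,-.1034,.225],a,n=6); T=PORT[0]+PZ*.123
for az in (126.6,150):
    r=tilted(down(az)); f=go(o[-1],T,rot=r); g=go(f[-1],PORT[0]+PZ*.023,rot=r,n=8); print(f[-1].round(2),g[::2].round(2),g[-1].round(2))
E
```

```text
[ 0.56  0.39 -0.87  2.07  0.57  0.33  1.52] [[ 0.51  0.41 -0.82  2.08  0.6   0.3   1.48]
 [ 0.41  0.44 -0.71  2.08  0.67  0.25  1.42]
 [ 0.31  0.47 -0.59  2.09  0.72  0.19  1.37]
 [ 0.22  0.5  -0.48  2.08  0.76  0.13  1.33]] [ 0.17  0.52 -0.42  2.08  0.77  0.09  1.31]
[ 0.61  0.42 -0.97  2.08  0.72  0.37  1.78] [[ 0.57  0.44 -0.92  2.08  0.75  0.34  1.75]
 [ 0.47  0.46 -0.81  2.08  0.83  0.29  1.68]
 [ 0.37  0.49 -0.69  2.08  0.9   0.23  1.61]
 [ 0.28  0.52 -0.57  2.08  0.96  0.17  1.54]] [ 0.22  0.54 -0.5   2.08  0.99  0.13  1.51]
```

{"method": "servo_tool", "body": {
  "steps": [
    [1, 0, 0, -0.02, 0, 0, 0],
    [1, 0, 0, -0.035, 0, 0, 0],
    [1, 0, 0, -0.04, 0, 0, 0],
    [1, 0, 0, -0.04, 0, 0, 0],
    [1, 0, 0, -0.035, 0, 0, 0],
    [1, 0, 0, -0.02, 0, 0, 0]
  ]
}}

```text
clock: 22.42
position: [0.4382, -0.102, 0.2163]
tool_rot: [-0.315, 0.949, 0.003, -0.005]
force: [0.4, -0.6, -0.0]
width: 0.125
```

```bash
python3 - <<'E'
from h import *
T=PORT[0]+PZ*.123; st(); plan(T,tilted(down(140)),1)
E
```

```text
t 22.42 p [ 0.4382 -0.102   0.2163] z [-0.012  0.003 -1.   ] y [-0.598  0.801  0.01 ] F [ 0.4 -0.6 -0. ] w 0.125 q [ 0.89  0.44 -1.01  1.91  0.42  1.04  1.92]
N 6 dist 0.2271587642772133 deg 33.28164573639222
[[1,-0.0358,0.0122,0.0001,0.03,-0.084,-0.038],[1,-0.0362,0.0109,0.0027,0.03,-0.084,-0.038],[1,-0.0362,0.0096,0.0055,0.03,-0.084,-0.038],[1,-0.036,0.0085,0.0082,0.03,-0.084,-0.038],[1,-0.0355,0.0074,0.011,0.03,-0.084,-0.038],[1,-0.0347,0.0064,0.0137,0.03,-0.084,-0.038]]
```

```bash
python3 - <<'E'
from h import *
T=PORT[0]+PZ*.13; plan(T,tilted(down(158)),1,9)
E
```

```text
N 9 dist 0.22421221354713886 deg 43.511154176846915
[[1,-0.0235,0.0082,-0.0006,0.029,-0.053,-0.059],[1,-0.024,0.0068,0.0004,0.029,-0.053,-0.059],[1,-0.0243,0.0054,0.0015,0.029,-0.053,-0.059],[1,-0.0244,0.004,0.0026,0.029,-0.053,-0.059],[1,-0.0245,0.0027,0.0038,0.029,-0.053,-0.059],[1,-0.0244,0.0014,0.0051,0.029,-0.053,-0.059],[1,-0.0241,0.0001,0.0063,0.029,-0.053,-0.059],[1,-0.0237,-0.0011,0.0076,0.029,-0.053,-0.059],[1,-0.0232,-0.0023,0.0089,0.029,-0.053,-0.059]]
```

{"method": "servo_tool", "body": {
  "steps": [
    [1, -0.0235, 0.008, -0.002, 0.029, -0.053, -0.06],
    [1, -0.024, 0.007, -0.002, 0.029, -0.053, -0.06],
    [1, -0.0245, 0.0055, 0, 0.029, -0.053, -0.06],
    [1, -0.0245, 0.004, 0.002, 0.029, -0.053, -0.06],
    [1, -0.0245, 0.0025, 0.003, 0.029, -0.053, -0.06],
    [1, -0.0245, 0.0015, 0.004, 0.029, -0.053, -0.06],
    [1, -0.024, 0, 0.004, 0.029, -0.053, -0.06],
    [1, -0.02, -0.001, 0.004, 0.025, -0.045, -0.06],
    [1, -0.008, 0, 0.002, 0.01, -0.02, -0.02],
    [1, 0, 0, 0, 0, 0, 0]
  ]
}}

```text
clock: 23.25
position: [0.552, 0.074, 0.2425]
tool_rot: [-0.537, 0.805, -0.049, 0.247]
force: [-0.1, -0.6, -0.7]
width: 0.132
```

```bash
python3 - <<'E'
from h import *
st();chk(0)
E
```

```text
t 23.25 p [0.552  0.074  0.2425] z [ 0.45   0.188 -0.873] y [-0.841  0.418 -0.344] F [-0.1 -0.6 -0.7] w 0.132 q [ 0.75  0.39 -1.11  2.07  0.67  0.45  1.97]
t 23.25 rim above flange 0.1328 lateral corr (tool) [-0.0048  0.002  -0.0001] turn corr [-0.003 -0.022  0.   ] F tool [0.8 0.1 0.4] w 0.132 q6 0.45 v 0.013
```

{"method": "servo_tool", "body": {
  "steps": [
    [1, -0.005, 0.002, 0.015, -0.003, -0.022, 0],
    [1, 0, 0, 0.02, 0, 0, 0],
    [1, 0, 0, 0.018, 0, 0, 0],
    [1, 0, 0, 0.006, 0, 0, 0],
    [1, 0, 0, 0, 0, 0, 0],
    [1, 0, 0, 0, 0, 0, 0]
  ]
}}

```text
clock: 23.75
position: [0.5779, 0.0878, 0.189]
tool_rot: [-0.536, 0.805, -0.043, 0.251]
force: [-0.8, -0.4, 0.1]
width: 0.126
```

```bash
python3 - <<'E'
from h import *
st();chk(0)
M=[p+PZ*k for p in PORT for k in(0,.042,.045)]
d=grab("side","16");overlay(d,"os7",(240,320,160,260),6,marks=M)
d=grab("top","16");overlay(d,"ot7",(220,320,120,210),6,marks=M)
a=cv2.imread("pics/os7.png");b=cv2.imread("pics/ot7.png");h=600
a=cv2.resize(a,(320,400));b=cv2.resize(b,(444,400));cv2.imwrite("pics/b16.png",np.hstack([a,b]))
E
```

```text
t 23.75 p [0.5779 0.0878 0.189 ] z [ 0.451  0.201 -0.87 ] y [-0.841  0.421 -0.339] F [-0.8 -0.4  0.1] w 0.126 q [ 0.52  0.46 -0.86  2.09  0.84  0.32  1.8 ]
t 23.75 rim above flange 0.0718 lateral corr (tool) [-0.0043 -0.0004 -0.    ] turn corr [ 0.002 -0.009 -0.   ] F tool [ 0.6  0.5 -0.5] w 0.126 q6 0.32 v 0.011
```

View pics/b16.png

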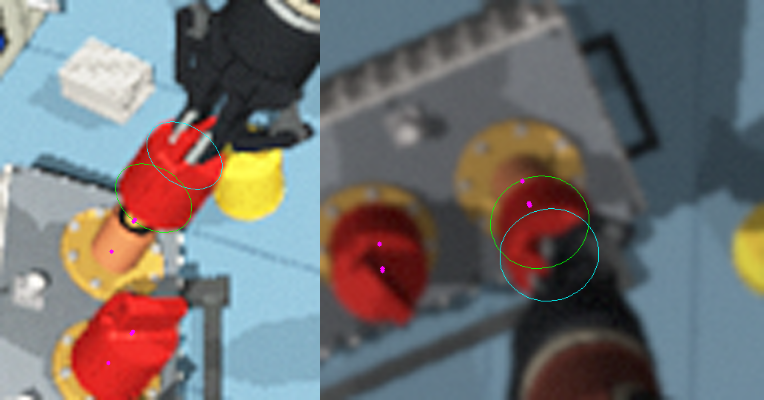

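{"method": "servo_tool", "body": {
  "steps": [
    [1, -0.0045, -0.0005, 0.006, 0.002, -0.009, 0],
    [1, 0, 0, 0.007, 0, 0, 0],
    [1, 0, 0, 0.004, 0, 0, 0],
    [1, 0, 0, 0, 0, 0, 0],
    [1, 0, 0, 0, 0, 0, 0]
  ]
}}

```text
clock: 24.27
position: [0.5888, 0.093, 0.1793]
tool_rot: [-0.534, 0.804, -0.043, 0.258]
force: [-0.5, -0.3, -0.3]
width: 0.126
```

```bash
python3 - <<'E'
from h import *
chk(0)
E
```

```text
t 24.27 rim above flange 0.0574 lateral corr (tool) [ 0.0002  0.0035 -0.    ] turn corr [-0.007  0.001 -0.   ] F tool [0.5 0.4 0. ] w 0.126 q6 0.27 v 0.008
```

{"method": "servo_tool", "body": {
  "steps": [
    [1, 0, 0.0035, 0.006, -0.007, 0.001, 0],
    [1, 0, 0, 0.005, 0, 0, 0],
    [1, 0, 0, 0.004, 0, 0, 0],
    [1, 0, 0, 0.004, 0, 0, 0]
  ]
}}

```text
clock: 24.6
position: [0.5954, 0.098, 0.1619]
tool_rot: [-0.534, 0.804, -0.041, 0.256]
force: [-0.4, 0.8, 0.2]
width: 0.129
```

```bash
python3 - <<'E'
from h import *
chk(0)
E
```

```text
t 24.6 rim above flange 0.0383 lateral corr (tool) [ 0.0001  0.0008 -0.    ] turn corr [-0.002  0.001 -0.   ] F tool [-0.6  0.7 -0.2] w 0.129 q6 0.23 v 0.249
```

{"method": "servo_tool", "body": {
  "steps": [
    [1, 0, 0.0005, 0.004, -0.002, 0, 0],
    [1, 0, 0, 0.004, 0, 0, 0],
    [1, 0, 0, 0.004, 0, 0, 0]
  ]
}}

```text
clock: 24.85
position: [0.6011, 0.1019, 0.1502]
tool_rot: [-0.535, 0.804, -0.04, 0.256]
force: [0.6, 0.1, -0.5]
width: 0.127
```

```bash
python3 - <<'E'
from h import *
chk(0)
E
```

```text
t 24.85 rim above flange 0.0247 lateral corr (tool) [ 0.001 -0.    -0.   ] turn corr [ 0.001  0.002 -0.   ] F tool [-0.  -0.3  0.7] w 0.127 q6 0.2 v 0.26
```

Sliding on freely; go on to the flange.

{"method": "servo_tool", "body": {
  "steps": [
    [1, 0.0005, 0, 0.005, 0, 0.002, 0],
    [1, 0, 0, 0.005, 0, 0, 0],
    [1, 0, 0, 0.004, 0, 0, 0],
    [1, 0, 0, 0.003, 0, 0, 0]
  ]
}}

```text
clock: 25.18
position: [0.6092, 0.1073, 0.1336]
tool_rot: [-0.536, 0.804, -0.039, 0.256]
force: [-0.8, 0.2, 0.4]
width: 0.129
```

```bash
python3 - <<'E'
from h import *
chk(0)
E
```

```text
t 25.18 rim above flange 0.0056 lateral corr (tool) [ 0.0021 -0.0011 -0.    ] turn corr [ 0.002  0.002 -0.   ] F tool [-0.1  0.7 -0.6] w 0.129 q6 0.15 v 0.216
```

{"method": "servo_tool", "body": {
  "steps": [
    [1, 0.003, -0.001, 0, 0.002, 0.002, 0],
    [1, 0.003, 0, 0, 0, 0, 0],
    [1, 0.002, 0, 0, 0, 0, 0]
  ]
}}

```text
clock: 25.43
position: [0.6092, 0.1069, 0.1328]
tool_rot: [-0.538, 0.801, -0.037, 0.261]
force: [0.5, 3.3, -0.7]
width: 0.127
```

```bash
python3 - <<'E'
from h import *
chk(0)
E
```

```text
t 25.43 rim above flange 0.0049 lateral corr (tool) [ 0.0017 -0.0013 -0.    ] turn corr [0.002 0.014 0.   ] F tool [-2.8  1.1  1.5] w 0.127 q6 0.13 v 0.072
```

{"method": "servo_tool", "body": {
  "steps": [
    [1, -0.003, 0, 0, 0, 0, 0],
    [1, -0.003, 0, 0, 0, 0, 0],
    [1, -0.003, 0, 0, 0, 0, 0],
    [1, -0.002, 0, 0, 0, 0, 0]
  ]
}}

```text
clock: 25.77
position: [0.6098, 0.1077, 0.1333]
tool_rot: [-0.535, 0.805, -0.041, 0.253]
force: [0.4, -1.1, -1.5]
width: 0.125
```

```bash
python3 - <<'E'
from h import *
chk(0)
E
```

```text
t 25.77 rim above flange 0.005 lateral corr (tool) [ 0.0024 -0.0009  0.    ] turn corr [ 0.002 -0.005  0.   ] F tool [ 1.4 -0.3  1.3] w 0.125 q6 0.16 v 0.076
```

{"method": "servo_tool", "body": {
  "steps": [
    [1, 0.001, 0, 0.003, 0.001, -0.004, 0],
    [1, 0, 0, 0.003, 0, 0, 0],
    [1, 0, 0, 0.003, 0, 0, 0]
  ]
}}

```text
clock: 26.02
position: [0.6114, 0.1085, 0.1289]
tool_rot: [-0.535, 0.804, -0.042, 0.256]
force: [-33.3, -13.8, 48.1]
width: 0.13
```

```bash
python3 - <<'E'
from h import *
chk(0)
E
```

```text
t 26.02 rim above flange 0.0003 lateral corr (tool) [ 0.002  -0.0013  0.    ] turn corr [-0.003 -0.002  0.   ] F tool [  4.4   5.7 -59.7] w 0.13 q6 0.13 v 0.194
```

Home. Release and retreat.

{"method": "servo_tool", "body": {
  "steps": [
    [1, 0, 0, 0, 0, 0, 0],
    [-0.1, 0, 0, -0.001, 0, 0, 0],
    [-0.1, 0, 0, 0, 0, 0, 0],
    [-0.1, 0, 0, 0, 0, 0, 0],
    [-0.1, 0, 0, -0.015, 0, 0, 0],
    [-0.1, 0, 0, -0.025, 0, 0, 0],
    [-0.1, 0, 0, -0.03, 0, 0, 0],
    [-0.1, 0, 0, -0.03, 0, 0, 0],
    [-0.1, 0, 0, -0.02, 0, 0, 0],
    [-0.1, 0, 0, -0.01, 0, 0, 0],
    [-0.1, 0, 0, 0, 0, 0, 0],
    [-0.1, 0, 0, 0, 0, 0, 0]
  ]
}}

```text
clock: 27.02
position: [0.5526, 0.0823, 0.2487]
tool_rot: [-0.535, 0.803, -0.042, 0.258]
force: [0.1, -0.3, -0.3]
width: 0.549
```

```bash
python3 - <<'E'
from h import *
st()
d=grab("side","17");show(d,"s17",220,330,160,310,4)
d=grab("top","17");show(d,"t17",150,460,110,290,2.5)
W=cloud(d);W2=cloud(load("side",17))
for n,w,dd in(("top",W,d),("side",W2,load("side",17))):
    k,l,s,c=cv2.connectedComponentsWithStats(redmask(dd))
    for i in range(1,k):
        if s[i,4]>120:
            for j in range(3):
                q=w[l==i]; h=(q-PORT[j])@PZ; rad=np.linalg.norm((q-PORT[j])-h[:,None]*PZ,axis=1); m=rad<.045
                if m.sum()>60: print(n,"port",j+1,"height range",np.round(np.nanpercentile(h[m],[2,98]),3),m.sum())
E
```

```text
t 27.02 p [0.5526 0.0823 0.2487] z [ 0.459  0.208 -0.864] y [-0.838  0.423 -0.343] F [ 0.1 -0.3 -0.3] w 0.549 q [ 0.77  0.39 -1.14  2.07  0.66  0.44  1.96]
top port 1 height range [0.016 0.089] 433
top port 2 height range [0.013 0.088] 427
top port 3 height range [0.01  0.088] 420
side port 1 height range [0.405 0.685] 2095
side port 1 height range [0.005 0.091] 487
side port 2 height range [0.004 0.091] 535
side port 3 height range [0.006 0.09 ] 602
```

View pics/s17.png

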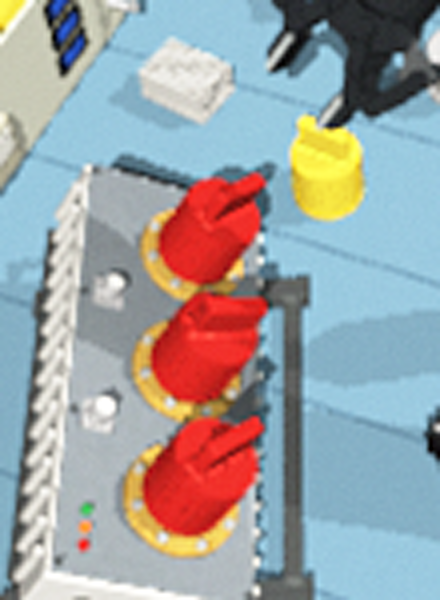

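View pics/t17.png

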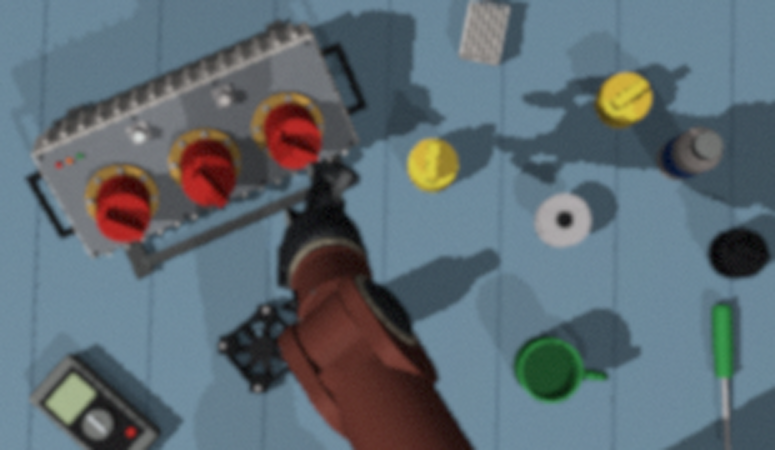

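```bash
python3 - <<'E'
from h import *
d=load("side",17);show(d,"f17",200,480,60,360,2)
a=load("side",0)["pixels"].astype(int);b=d["pixels"].astype(int)
print(np.abs(a-b)[225:245,330:362].mean())
E
```

```text
7.884895833333333
```

View pics/f17.png

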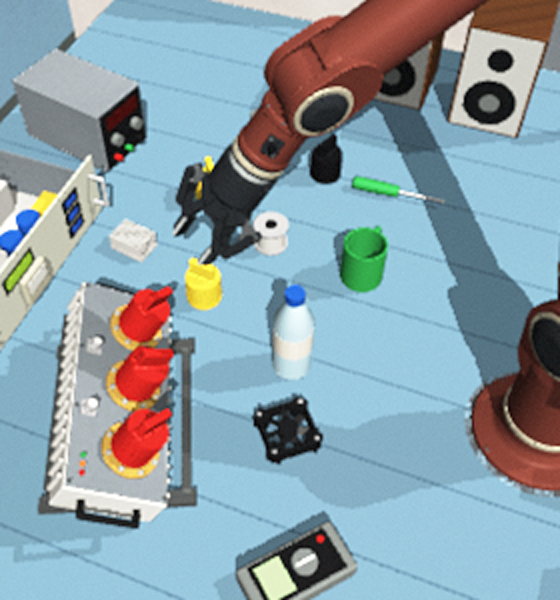

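All three caps are home, the bottle and the other items stand where they were, and the arm is clear.

```bash
python3 -c "
from h import *
print(bot.sign_off())"
```

```text
the job is handed in; nothing more can be done
None
```

All three red caps are on their ports, pushed down to the flange and released. I handed the job in at about 27 s of the 72 s allowed; the hand-in gave no verdict.

**Which cap went where:** from the pictures, the middle port's line end is the largest (50 mm), the +y one is the middle size (45 mm) and the -y one the smallest (40 mm).

| Port | Cap, by its start position | Bore inferred |
|---|---|---|
| port_2 (middle) | at about (0.435, -0.321) | 52.4 mm |
| port_3 (+y end) | at about (0.618, -0.172) | 47.4 mm |
| port_1 (-y end) | at about (0.443, -0.104) | 42.4 mm |

Each cap slid home at its first try, so none had to be moved to another port.

**Checks that passed:**
- **Seating:** each cap came to a firm stop of about 36 to 60 N, with the rim within 2 mm of where I had measured the flange face.
- **Play:** the caps on port_3 and port_1 moved only about 1 mm under a sideways push. I did not test the one on port_2; its fit follows from elimination.
- **Final pictures:** all three caps sit at equal height, their tops 88 to 91 mm above the flanges. The other items look unmoved and upright; I compared them mainly by eye. The arm was clear of everything, with forces near zero.

**Checks that disagreed:**
- **Tool point:** the reported TCP lay about 42 mm beyond the real fingertips, so my first grasp closed on air. I measured this in the side view and corrected for it.
- **Port positions:** the seated caps showed my camera estimates of port_2 and port_3 to be about 3 to 5 mm off. For port_1 I shifted the estimate 3 mm.

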